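Lift a freshly primed cover with the spatula onto the drying rack

TASK

One of the three freshly primed covers on the spray board fits the drying rack: it spans both runners and lies between their lips. With the spatula, back that cover against the fence without ramming it, slide the blade fully under it until it meets the neck, carry it over and leave it lying flat in the middle of the rack's runners, then lay the spatula flat on the bench. The primer is tacky: never touch a cover with the gripper or arm, and leave the other covers and everything else where they are.

Things in the scene. Friction and masses are not known exactly. Their poses are not given: they have to be found in the camera images.
- cover_small: one of three look-alike round pressed-steel covers, grey primer on top, in a row on the spray board in varying order: diameter 76 mm, 6 mm thick (raised centre 1.5 mm higher), flat underside of diameter 67 mm, the rim turned up 1.3 mm outside it. Origin: centre of the underside, z up. Underside is slippery bare steel (friction 0.3)
- cover_mid: one of three look-alike round pressed-steel covers, grey primer on top, in a row on the spray board in varying order: diameter 96 mm, 6 mm thick (raised centre 1.5 mm higher), flat underside of diameter 87 mm, the rim turned up 1.3 mm outside it. Origin: centre of the underside, z up. Underside is slippery bare steel (friction 0.3)
- cover_large: one of three look-alike round pressed-steel covers, grey primer on top, in a row on the spray board in varying order: diameter 116 mm, 6 mm thick (raised centre 1.5 mm higher), flat underside of diameter 107 mm, the rim turned up 1.3 mm outside it. Origin: centre of the underside, z up. Underside is slippery bare steel (friction 0.3)
- spatula: offset spatula lying loose, blade flat on the bench's slab. Origin: blade's underside; x to the leading edge, z up. Steel blade x -50 to +40 mm, 60 wide, 2 thick, top bevelled from x = 18 to 0.5 mm at the edge. A 16 mm wide neck rises steeply at x = -45, a stop for a cover on the blade. Wooden handle along x from -68 to -173, 22 wide, 20 high, axis 34 mm up. 160 g, balance at x = -35
- spatula_grip (a point): grip point on the axis of the spatula's handle, 34 mm above the blade's underside, 130 mm behind the leading edge; x and z as the spatula's
- spatula_edge (a point): middle of the spatula's leading edge, at its underside; x and z as the spatula's
- spray_board: fixed plywood board, 210 mm (x -85 to +125) by 370 mm (y), 18 mm thick, papered; the covers lie in a row along y. Origin: at its underside. Across it, along y, stands an adjustable steel fence, 24 mm tall, face looking to -x, clamped each time at another x from +64 to +104 mm (not in the state): a cover pushed along +x slides until it meets the fence
- drying_rack: low fixed rack of dark sheet steel, open at both ends: two level runners 100 mm long along x, tops 40 mm above the origin, 78 mm apart (free between down to two tie rods 11 mm up at x = +-40). Outside them lips, 104 mm apart, flaring to 118 at height 56. Origin: centre, underside of the feet. A blade sinks between the runners with its handle to -x and is drawn out to -x
- tape_roll: roll of masking tape, 86 mm across, 24 mm high; bystander. Origin: centre of its underside
- elbow_casting: aluminium elbow casting, 65x74x50 mm; bystander. Origin: centre of its underside
- cap_casting: aluminium cap casting, 68x70x21 mm; bystander. Origin: centre of its underside
- link_casting: aluminium link-arm casting, 30x91x21 mm; bystander. Origin: centre of its underside
- chip_brush: flat chip brush, 31x238x10 mm, lying; bystander. Origin: centre of its underside
- marker_pen: marker pen, 16x134x22 mm, lying; bystander. Origin: centre of its underside

How it is judged:
On the way:
1. the middle-sized cover is lifted at least 40 mm clear of the board on the spatula, the blade fully under it (cover's centre at most 18 mm ahead of the blade's origin) (x of cover_mid in the frame of spatula below 0.018 m and height (world z) of cover_mid above 0.058 m and contact force between spatula and cover_mid above 0.3 N and angle between cover_mid's own z axis and vertical below 0.35 rad and contact force between cover_mid and spray_board below 0.05 N), for 0.3 s.
At the end, for the whole second after the job is handed in: The 96 mm cover lies flat (4 deg) and still on both runners between the lips, within 25 mm of the rack's middle along them; the spatula lies flat (7 deg) and still on the bench, clear of cover and rack; the other covers and bystanders are within 30 mm of their starts (z of cover_mid in the frame of drying_rack between 0.037 and 0.044 m and y of cover_mid in the frame of drying_rack between -0.008 and 0.008 m and x of cover_mid in the frame of drying_rack between -0.025 and 0.025 m and angle between cover_mid's own z axis and vertical below 0.07 rad and contact force between cover_mid and drying_rack above 0.3 N and contact force between spatula and cover_mid below 0.05 N and linear speed of each of cover_mid, spatula below 0.02 m/s and height (world z) of spatula below 0.012 m and angle between spatula's own z axis and vertical below 0.12 rad and contact force between spatula and drying_rack below 0.05 N and distance of each of cover_small, cover_large, tape_roll, elbow_casting, cap_casting, link_casting, chip_brush, marker_pen from where it was at the start of the episode below 0.03 m); the robot touches nothing.
It fails at once if the gripper or the arm touches a cover (contact force between any of the fingers, the arm and cover_small above 0.2 N or contact force between any of the fingers, the arm and cover_mid above 0.2 N or contact force between any of the fingers, the arm and cover_large above 0.2 N).
It fails at once if one of the other two covers is moved by more than 30 mm (distance of any of cover_small, cover_large from where it was at the start of the episode above 0.03 m).
It fails at once if a bystander is moved by more than 30 mm (distance of any of tape_roll, elbow_casting, cap_casting, link_casting, chip_brush, marker_pen from where it was at the start of the episode above 0.03 m).
It fails at once if the cover is rammed: a force of more than 30 N on it (contact force between cover_mid and anything else above 30 N).
It fails at once if the cover is turned over or stood on edge (angle between cover_mid's own z axis and vertical above 0.7 rad).
It also fails if it takes over 72 s, if anything falls off the work surface, if the arm or the gripper's body presses on something with over 40 N, if the wrist force passes 120 N, or if a joint passes its speed limit or range.

ROBOT

A 6-joint arm with a two-finger parallel gripper is mounted at the origin on a cart in front of the work surface, level with it; the furniture and walls round the work are solid. World frame = base frame: x ahead of the robot, y to its left, z up, the work surface at z = 0. Lengths are in m, angles in rad, forces in N, time in s.
With the tool pointing down it reaches from about 0.375 to 0.9 m from the base axis. Payload 3.1 kg.
Tool frame: the origin (TCP) lies midway between the tips of the shut fingers; the grasp point (between the pads) lies 19 mm behind it; x points along the fingers, y is the direction in which the jaws open and shut, and the axes are right-handed (so a half turn about x gives the same grasp; the last joint's range is limited). The gripper opens to 85 mm and grips with 20 to 120 N. Pads are 22 mm wide; open, the fingers measure 114 mm over their backs; the gripper's body (76 mm by 85 mm) begins 54 mm behind the grasp point. The pads swing forward as they close: fully open they stand 13 mm farther back than shut.
Start: joints at [-1.508, 0.527, 1.433, -0, 1.181, -0.178], TCP at [0.149, -0.607, 0.231] pointing down, gripper open.
Joint ranges: [-3.08, 3.08], [-0.75, 2.2], [0.22, 2.44], [-1.43, 4.57], [0, 2.65], [-2.85, 2.85]. Speed limits (rad/s): [2.79, 2.79, 3.14, 3.14, 3.14, 3.14].

INTERFACE

Orientations are given as a unit quaternion [x, y, z, w].
In Python, from station import manip gives the robot as it stands.
- The arm moves only by the tool carry_out, never from a script. Its argument "commands" is a list that holds one entry, the list of rows, each a list of 7 numbers: the shift along the tool's x, y, z in units of 25 mm (1.0 is 25 mm), then the turn, a rotation vector about the tool's x, y, z in units of 5 degrees (1.0 is 5 degrees), then the finger opening in mm, from 0 to 85.4. A call has exactly 5 rows; each row is the pose to reach, as a shift and turn from the pose commanded when the call began, along the tool's axes at that moment; what a row does not reach only later rows make up. A row lasts 1/10 s, in which the tool goes at most 50 mm and 8.59 degrees, less where a joint would pass 70% of its speed; a pose out of reach is approached as far as the arm can. A call with a gripper value outside its range is refused whole. The fingers move at their own pace and stop on an object; "force" is the grip in N (left out, the last holds). Time passes only in rows, so rows that repeat a pose let the fingers close, or fill a call up. It gives the time, the measured TCP pose, the force and the opening at its end, in the units of the state.
- manip.sense(): the state, without advancing time (a new reading comes with each control period).
- manip.snapshot(name): name is "scene" or "top" or "wrist"; returns a dict with "image" (420x560x3 uint8, red, green, blue), "fx", "fy", "cx", "cy" (pixels), "k1" (the pictures are not rectified: a ray, as slopes to the right and down, at radius r is drawn at 1 + k1 r^2 times it, then the intrinsics apply), "rvec" (rotation vector, rad) and "tvec" (3), from world to camera coordinates, as OpenCV has them. Camera axes: x right, y down, z forward; pixel columns grow to the right and rows downward; lengths in m; the calibration is good to about 2 mm. A picture is of the moment at which its call begins. There is no depth.
- manip.sign_off(): hands the job in, once; it reports no verdict.
The state is a dict: "t": time; "q": joint angles; "qd": joint speeds; "tau": joint torques, N m; "tcp_pos": TCP position; "tool_rot": TCP orientation; "force": force on the tool from outside, world axes, zero at the start; "ft_torque": the same for the moment, N m; "finger_gap": opening from 0.0 (shut) to 1.0 (fully open).
Only numpy, scipy, OpenCV 4.12 (cv2) and the standard library are available. Lean on these libraries where they do the work, as an engineer would, in place of code of your own. Each camera call takes 0.05 s, during which the arm holds its last target.

## Working session

There is one attempt and no reset: what is moved stays moved. The work goes in short steps, Python scripts to look and compute and a tool call to move; the robot and the scene stay as the last step left them, time stands still between calls to the robot, and variables do not carry over. Pictures are saved under pics/ and viewed, and the job is handed in when it is done.

Besides the shell and the picture viewer there is one more tool, called after "Request:" as name(argument=value, ...) on one line, values as JSON. carry_out: Moves the arm, as the interface text tells. Its arguments: {"type":"object","properties":{"commands":{"type":"array"},"force":{"type":"number"}},"required":["commands"]}

```bash
ls; mkdir -p pics; python3 - <<'E'
from station import manip
import cv2,pickle
s=manip.sense();print({k:s[k] for k in ['t','q','tcp_pos','tool_rot','force','finger_gap']})
for n in ['scene','top','wrist']:
    d=manip.snapshot(n);cv2.imwrite(f'pics/{n}0.png',d['image'][:,:,::-1]);pickle.dump(d,open(f'{n}0.pkl','wb'))
    print(n,{k:v for k,v in d.items() if k!='image'})
E
```

```text
pics
{'t': 0.0, 'q': array([-1.50847509e+00,  5.28474538e-01,  1.43389668e+00,  2.03087441e-05,
        1.18137367e+00, -1.78514491e-01]), 'tcp_pos': array([ 0.14905216, -0.60624085,  0.23033025]), 'tool_rot': array([ 0.70203702,  0.08569915, -0.7019354 ,  0.08418063]), 'force': array([-0.82143988, -0.20084006, -1.05700132]), 'finger_gap': 1.001447827875293}
scene {'fx': 407.3861105242292, 'fy': 407.3861105242292, 'cx': 275.12466211219635, 'cy': 214.3556741002279, 'k1': 0.033450059585694386, 'rvec': array([ 1.02101727, -2.55984417,  0.91357946]), 'tvec': array([0.39373544, 0.31024874, 1.01729205])}
top {'fx': 396.2153917528146, 'fy': 396.2153917528146, 'cx': 278.4861387106927, 'cy': 205.48777152662788, 'k1': -0.04715096478531915, 'rvec': array([ 2.15856022, -2.14540822,  0.18015448]), 'tvec': array([0.02037978, 0.51771069, 1.22368736])}
wrist {'fx': 294.54907358145374, 'fy': 294.54907358145374, 'cx': 280.8294001176963, 'cy': 210.68002633009573, 'k1': -0.003764906798765832, 'rvec': array([-2.28505363,  1.79171415,  0.26317857]), 'tvec': array([-0.62340798, -0.03775464,  0.37891678])}
```

View pics/top0.png

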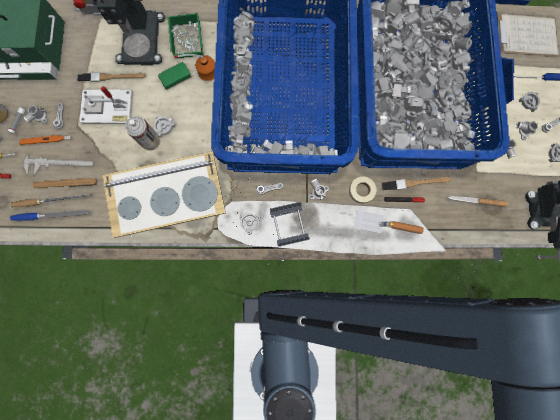

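View pics/scene0.png

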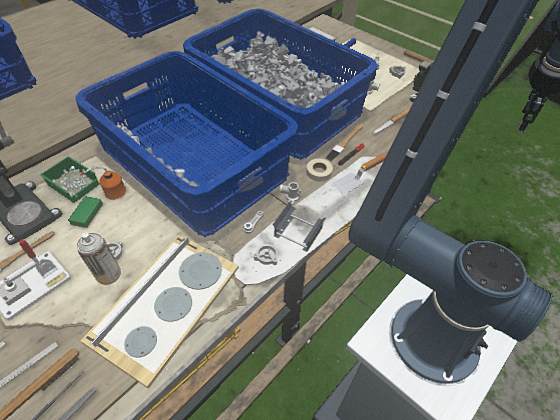

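View pics/wrist0.png

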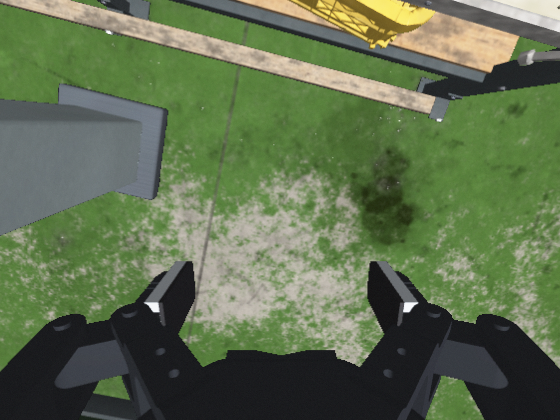

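```bash
cat > h.py <<'E'
import numpy as np,cv2,pickle
def cam(d):
    R=cv2.Rodrigues(np.array(d['rvec'],float))[0];return R,np.array(d['tvec'],float)
def ray(d,uv):
    uv=np.atleast_2d(np.array(uv,float))
    xd=np.c_[(uv[:,0]-d['cx'])/d['fx'],(uv[:,1]-d['cy'])/d['fy']]
    x=xd.copy()
    for _ in range(20): x=xd/(1+d['k1']*(x**2).sum(1))[:,None]
    R,t=cam(d); C=-R.T@t
    return C,(R.T@np.c_[x,np.ones(len(x))].T).T
def onz(d,uv,z):
    C,D=ray(d,uv); s=(z-C[2])/D[:,2]; return C+D*s[:,None]
def proj(d,P):
    R,t=cam(d);p=np.atleast_2d(P)@R.T+t;x=p[:,:2]/p[:,2:];x=x*(1+d['k1']*(x**2).sum(1))[:,None]
    return np.c_[x[:,0]*d['fx']+d['cx'],x[:,1]*d['fy']+d['cy']]
def crop(d,name,x0,y0,x1,y1,k):
    im=d['image'][y0:y1,x0:x1,::-1];cv2.imwrite(name,cv2.resize(im,None,fx=k,fy=k,interpolation=cv2.INTER_CUBIC))
E
python3 - <<'E'
from h import *
d=pickle.load(open('top0.pkl','rb'));s=pickle.load(open('scene0.pkl','rb'))
crop(d,'pics/ca.png',95,145,235,245,5)
crop(d,'pics/cb.png',215,165,455,265,3)
crop(s,'pics/cc.png',80,230,240,390,4)
crop(s,'pics/cd.png',230,130,400,300,4)
for n,uv,z in [('small',(128,208),.022),('mid',(165,201),.022),('large',(200,191),.022),('rack',(290,224),.04),('blade',(370,218),.002),('handle',(405,227),.034),('brush',(415,182),.01)]:
    print(n,onz(d,[uv],z).round(4))
E
```

```text
small [[0.5082 0.5085 0.022 ]]
mid [[0.532  0.3898 0.022 ]]
large [[0.5656 0.2778 0.022 ]]
rack [[ 0.4584 -0.0131  0.04  ]]
blade [[ 0.4837 -0.278   0.002 ]]
handle [[ 0.4516 -0.3825  0.034 ]]
brush [[ 0.6043 -0.4311  0.01  ]]
```

View pics/ca.png

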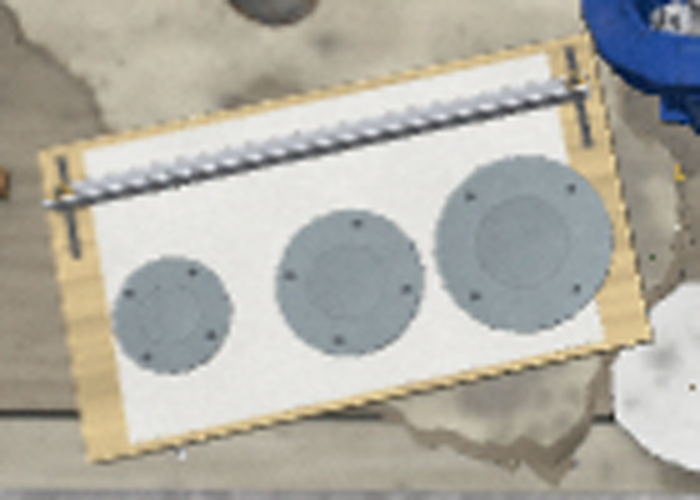

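View pics/cb.png

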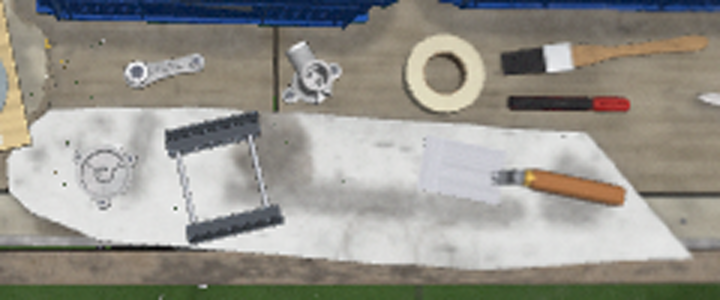

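View pics/cc.png

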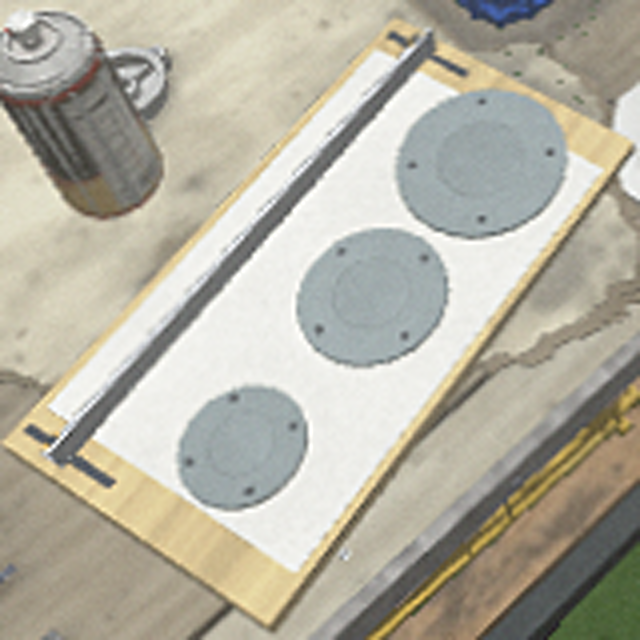

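View pics/cd.png

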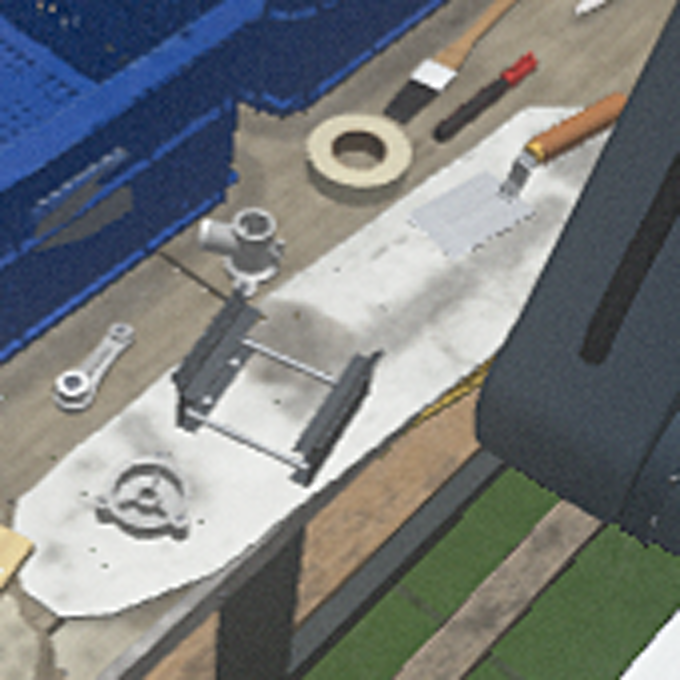

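```bash
python3 - <<'E'
from h import *
d=pickle.load(open('top0.pkl','rb'));im=d['image'].astype(int)
r,g,b=im[...,0],im[...,1],im[...,2]
# covers
m=((b-r>8)&(r<175)&(r>90)).astype(np.uint8);m[:, :100]=0;m[:150]=0;m[235:]=0;m[:,226:]=0
for c in cv2.findContours(m,cv2.RETR_EXTERNAL,cv2.CHAIN_APPROX_NONE)[0]:
    if cv2.contourArea(c)<100: continue
    (u,v),(a,bb),_=cv2.fitEllipse(c); P=onz(d,c[:,0],.0215)
    (x,y),R=cv2.minEnclosingCircle(P[:,:2].astype(np.float32))
    print('cover',u,v,a,bb,onz(d,[(u,v)],.0215).round(4),R)
# wood handle
hsv=cv2.cvtColor(d['image'],cv2.COLOR_RGB2HSV)
m=((r-b>70)&(r>120)).astype(np.uint8);m[:200]=0;m[245:]=0;m[:,:380]=0;m[:,440:]=0
for c in cv2.findContours(m,cv2.RETR_EXTERNAL,cv2.CHAIN_APPROX_NONE)[0]:
    if cv2.contourArea(c)<60: continue
    R=cv2.minAreaRect(c);bx=cv2.boxPoints(R);print('handle',R,onz(d,bx,.034).round(4))
# rack dark
m=((r<90)&(g<95)&(b<100)).astype(np.uint8);m[:198]=0;m[250:]=0;m[:,:265]=0;m[:,315:]=0
for c in cv2.findContours(m,cv2.RETR_EXTERNAL,cv2.CHAIN_APPROX_NONE)[0]:
    if cv2.contourArea(c)<60: continue
    R=cv2.minAreaRect(c);bx=cv2.boxPoints(R);print('rack',R,onz(d,bx,.05).round(4))
# board corners from crop px
cor=np.array([(42,152),(92,460),(650,340),(590,35)])/5+[95,145]
print('board',onz(d,cor,.018).round(4))
f=np.array([(48,205),(590,90)])/5+[95,145];print('fence',onz(d,f,.042).round(4))
bl=np.array([(428,136),(420,190),(500,205),(507,150)])/3+[215,165];print('blade',onz(d,bl,.002).round(4))
from scipy.spatial.transform import Rotation as Ro
print(Ro.from_quat([0.70203702,0.08569915,-0.7019354,0.08418063]).as_matrix().round(3))
E
```

```text
cover 128.8900146484375 207.5171356201172 21.18310546875 22.43154525756836 [[0.5099 0.5059 0.0215]] 0.03686680644750595
cover 164.42051696777344 201.06394958496094 27.429786682128906 28.528100967407227 [[0.5318 0.3918 0.0215]] 0.0470917671918869
cover 199.27748107910156 193.27647399902344 33.48760986328125 34.36955261230469 [[0.5582 0.28   0.0215]] 0.057277314364910126
handle ((406.07696533203125, 226.61538696289062), (33.339744567871094, 5.4912519454956055), 11.309932708740234) [[ 0.4544 -0.3313  0.034 ]
 [ 0.4717 -0.3354  0.034 ]
 [ 0.4512 -0.4412  0.034 ]
 [ 0.4339 -0.4368  0.034 ]]
rack ((292.6628723144531, 239.539306640625), (5.546535015106201, 31.03061294555664), 77.00537872314453) [[ 0.406   0.0281  0.05  ]
 [ 0.4284 -0.0664  0.05  ]
 [ 0.4115 -0.0702  0.05  ]
 [ 0.3893  0.0241  0.05  ]]
rack ((285.4718933105469, 209.044921875), (7.645223140716553, 31.480331420898438), 77.00537872314453) [[ 0.5049  0.0527  0.05  ]
 [ 0.5282 -0.0441  0.05  ]
 [ 0.5045 -0.0495  0.05  ]
 [ 0.4813  0.0471  0.05  ]]
board [[0.6162 0.5981 0.018 ]
 [0.4146 0.5515 0.018 ]
 [0.4949 0.1955 0.018 ]
 [0.6976 0.2403 0.018 ]]
fence [[0.576  0.5812 0.042 ]
 [0.654  0.2355 0.042 ]]
blade [[ 0.5089 -0.2378  0.002 ]
 [ 0.4494 -0.2276  0.002 ]
 [ 0.4335 -0.3151  0.002 ]
 [ 0.494  -0.3249  0.002 ]]
[[-0.     0.239 -0.971]
 [ 0.002 -0.971 -0.239]
 [-1.    -0.002 -0.   ]]
```

```bash
cat > pl.py <<'E'
from h import *
import json,sys
from scipy.spatial.transform import Rotation as Ro
def load():
    c=json.load(open('cmd.json'));return np.array(c['p']),np.array(c['R'])
def save(p,R): json.dump({'p':list(map(float,p)),'R':np.array(R).tolist()},open('cmd.json','w'))
def apply(row):
    p,R=load();row=np.array(row,float)
    p=p+R@row[:3]*.025;R=R@Ro.from_rotvec(np.radians(5*row[3:6])).as_matrix();save(p,R)
def toolR(yaw,pitch=0):
    # yaw of spatula x, pitch deg: positive = nose down
    xs=np.array([np.cos(np.radians(yaw)),np.sin(np.radians(yaw)),0]);z=np.array([0,0,1.]);ys=np.cross(z,xs)
    R=np.c_[-z,-ys,-xs]
    return Ro.from_rotvec(np.radians(pitch)*ys).as_matrix()@R
def plan(pos,R2):
    p,R=load();s=R.T@(np.array(pos)-p)/.025;r=np.degrees(Ro.from_matrix(R.T@R2).as_rotvec())/5
    print('row',s.round(3).tolist(),r.round(3).tolist());return s,r
def stat():
    from station import manip
    s=manip.sense();R=Ro.from_quat(s['tool_rot']).as_matrix();p,Rc=load()
    print('t',round(s['t'],2),'tcp',s['tcp_pos'].round(4),'F',np.round(s['force'],2),'T',np.round(s['ft_torque'],2),'gap',round(s['finger_gap'],3),'q',np.degrees(s['q']).round(0))
    print('cmd',p.round(4),'spat yaw',round(float(np.degrees(np.arctan2(-R[1,2],-R[0,2]))),2),'pitch nose down',round(float(np.degrees(np.arcsin(R[2,2]))),2), 'cmderr deg',np.degrees(Ro.from_matrix(Rc.T@R).as_rotvec()).round(2))
    return s
E
python3 - <<'E'
from pl import *
from station import manip
s=manip.sense();save([.149,-.607,.231],Ro.from_quat(s['tool_rot']).as_matrix())
w=pickle.load(open('wrist0.pkl','rb'));R,t=cam(w);C=-R.T@t;Rt=Ro.from_quat(s['tool_rot']).as_matrix()
print('cam in tool',(Rt.T@(C-s['tcp_pos'])).round(4),'\n',(Rt.T@R.T).round(3))
plan([.4586,-.356,.14],toolR(79))
E
```

```text
cam in tool [-0.1421 -0.0005 -0.0716] 
 [[ 0.    -0.285  0.958]
 [ 1.    -0.    -0.   ]
 [ 0.     0.958  0.285]]
row [3.656, -6.791, -14.42] [-13.041, -0.014, 0.015]
```

Request:
carry_out(commands=[[[0.4,-0.7,-1.5,-1.3,0,0,85],[0.8,-1.4,-3.0,-2.6,0,0,85],[1.2,-2.1,-4.5,-3.9,0,0,85],[1.6,-2.8,-6.0,-5.2,0,0,85],[1.8,-3.4,-7.2,-6.5,0,0,85]]], force=60)

```text
t: 0.65
tcp_pos: [0.3048, -0.4791, 0.1852]
tool_rot: [0.65, 0.281, -0.649, 0.279]
force: [-0.7, -0.2, -0.3]
finger_gap: 0.989
```

```bash
python3 - <<'E'
from pl import *
apply([1.8,-3.4,-7.2,-6.5,0,0]);stat();plan([.4586,-.356,.14],toolR(79))
E
```

```text
t 0.65 tcp [ 0.3048 -0.4791  0.1852] F [-0.69 -0.21 -0.32] T [ 0.   -0.01  0.03] gap 0.989 q [-69.  29.  93.   0.  58. -25.]
cmd [ 0.3035 -0.4815  0.1862] spat yaw 46.6 pitch nose down -0.08 cmderr deg [-0.3   0.01 -0.05]
row [1.856, 1.019, -7.911] [-6.541, -0.017, 0.01]
```

Request:
carry_out(commands=[[[0.5,0.3,-1.8,-1.6,0,0,85],[0.9,0.5,-3.6,-3.2,0,0,85],[1.4,0.8,-5.4,-4.8,0,0,85],[1.8,1.0,-7.0,-6.2,0,0,85],[1.86,1.02,-7.92,-6.54,0,0,85]]])

```text
t: 1.15
tcp_pos: [0.4604, -0.353, 0.1382]
tool_rot: [0.545, 0.452, -0.544, 0.45]
force: [-0.5, -0.1, -0.3]
finger_gap: 0.995
```

```bash
python3 - <<'E'
from pl import *
apply([1.86,1.02,-7.92,-6.54,0,0]);stat()
from station import manip
d=manip.snapshot('wrist');pickle.dump(d,open('w1.pkl','wb'));crop(d,'pics/w1.png',0,0,560,420,1)
E
```

```text
t 1.15 tcp [ 0.4604 -0.353   0.1382] F [-0.53 -0.14 -0.27] T [ 0.02 -0.04 -0.03] gap 0.995 q [-49.  34.  93.   0.  53. -38.]
cmd [ 0.4588 -0.3559  0.1399] spat yaw 79.3 pitch nose down -0.13 cmderr deg [-0.31  0.03 -0.09]
```

View pics/w1.png

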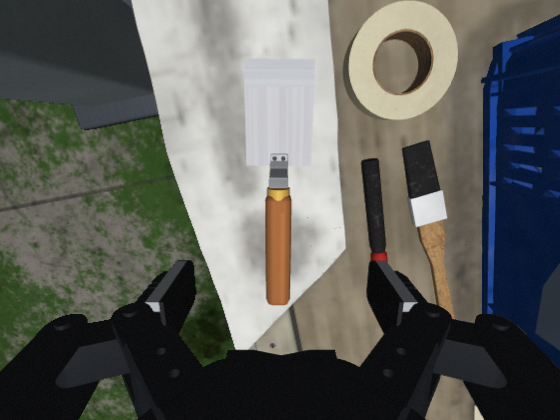

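```bash
python3 - <<'E'
from pl import *
d=pickle.load(open('w1.pkl','rb'));im=d['image'].astype(int);r,g,b=im[...,0],im[...,1],im[...,2]
m=((r-b>50)&(r>90)).astype(np.uint8);m[:,:255]=0;m[:,300:]=0;m[:190]=0;m[320:]=0
c=max(cv2.findContours(m,cv2.RETR_EXTERNAL,cv2.CHAIN_APPROX_NONE)[0],key=cv2.contourArea)
R=cv2.minAreaRect(c);bx=cv2.boxPoints(R);print(R,bx.round(1).tolist())
P=onz(d,bx,.034);print(P.round(4))
pl=c[:,0]; 
rows=range(200,290,10);mid=[(np.mean(pl[pl[:,1]==v][:,0]),v) for v in rows];Q=onz(d,mid,.034)
vx,vy,x0,y0=cv2.fitLine(Q[:,:2].astype(np.float32),cv2.DIST_L2,0,.01,.01).ravel();print('axis',np.degrees(np.arctan2(vy,vx)),x0,y0)
bl=onz(d,[(246,60),(314,60),(245,164),(314,164)],.002);print('blade',bl.round(4))
e=(bl[0]+bl[1])/2;rr=(bl[2]+bl[3])/2;print('edge',e,'yaw',np.degrees(np.arctan2(*(e-rr)[1::-1])),np.linalg.norm(e-rr))
stat()
E
```

```text
((278.0, 247.0), (114.0, 24.0), 90.0) [[266.0, 190.0], [290.0, 190.0], [290.0, 304.0], [266.0, 304.0]]
[[ 0.4499 -0.3328  0.034 ]
 [ 0.4701 -0.3366  0.034 ]
 [ 0.4502 -0.447   0.034 ]
 [ 0.4275 -0.4427  0.034 ]]
axis 79.09017 0.45110637 -0.38042092
blade [[ 0.4528 -0.2245  0.002 ]
 [ 0.5101 -0.2354  0.002 ]
 [ 0.4325 -0.3112  0.002 ]
 [ 0.4964 -0.3232  0.002 ]]
edge [ 0.48147725 -0.22996305  0.002     ] yaw 78.93576807625647 0.08888907518356103
t 1.2 tcp [ 0.4619 -0.351   0.1385] F [ 1.53 -0.    0.96] T [ 0.06 -0.02  0.02] gap 0.996 q [-48.  34.  93.   0.  53. -38.]
cmd [ 0.4588 -0.3559  0.1399] spat yaw 79.35 pitch nose down -0.21 cmderr deg [-0.36  0.11 -0.03]
```

```bash
python3 - <<'E'
from pl import *
plan([.456,-.3565,.06],toolR(79))
s=stat();save(s['tcp_pos'],Ro.from_quat(s['tool_rot']).as_matrix());plan([.456,-.3565,.06],toolR(79))
E
```

```text
row [3.196, -0.103, 0.052] [-0.001, -0.019, 0.004]
t 1.2 tcp [ 0.4619 -0.351   0.1385] F [ 1.53 -0.    0.96] T [ 0.06 -0.02  0.02] gap 0.996 q [-48.  34.  93.   0.  53. -38.]
cmd [ 0.4588 -0.3559  0.1399] spat yaw 79.35 pitch nose down -0.21 cmderr deg [-0.36  0.11 -0.03]
row [3.139, -0.187, 0.272] [0.071, -0.041, 0.01]
```

Request:
carry_out(commands=[[[1.0,0,0,0,0,0,48],[2.0,-0.1,0.05,0,0,0,48],[3.2,-0.1,0.05,0,0,0,48],[3.2,-0.1,0.05,0,0,0,48],[3.2,-0.1,0.05,0,0,0,48]]])

```text
t: 1.7
tcp_pos: [0.4558, -0.3567, 0.0596]
tool_rot: [-0.546, -0.45, 0.546, -0.449]
force: [-0.2, -0.1, 0.6]
finger_gap: 0.561
```

```bash
python3 - <<'E'
from pl import *
save([.4588,-.3559,.1399],toolR(79.04))
apply([3.2,-.1,.05,0,0,0]);stat()
E
```

```text
t 1.7 tcp [ 0.4558 -0.3567  0.0596] F [-0.22 -0.06  0.62] T [0.03 0.02 0.02] gap 0.561 q [-49.  41.  96.  -0.  43. -38.]
cmd [ 0.4561 -0.3567  0.0599] spat yaw 78.97 pitch nose down -0.05 cmderr deg [ 0.07  0.05 -0.06]
```

Request:
carry_out(commands=[[[0.8,0,0,0,0,0,48],[1.6,0,0,0,0,0,48],[1.84,0,0,0,0,0,48],[1.84,0,0,0,0,0,48],[1.84,0,0,0,0,0,40]]])

```text
t: 2.2
tcp_pos: [0.4568, -0.3575, 0.0151]
tool_rot: [0.546, 0.449, -0.546, 0.451]
force: [-0.7, -0.1, -0.1]
finger_gap: 0.47
```

```bash
python3 - <<'E'
from pl import *
apply([1.84,0,0,0,0,0]);stat()
from station import manip
d=manip.snapshot('wrist');pickle.dump(d,open('w2.pkl','wb'));crop(d,'pics/w2.png',0,0,560,420,1)
E
```

```text
t 2.2 tcp [ 0.4568 -0.3575  0.0151] F [-0.66 -0.06 -0.08] T [ 0.08 -0.05 -0.03] gap 0.47 q [-49.  45.  97.   0.  38. -38.]
cmd [ 0.4561 -0.3567  0.0139] spat yaw 78.99 pitch nose down 0.08 cmderr deg [ 0.05 -0.08  0.1 ]
```

View pics/w2.png

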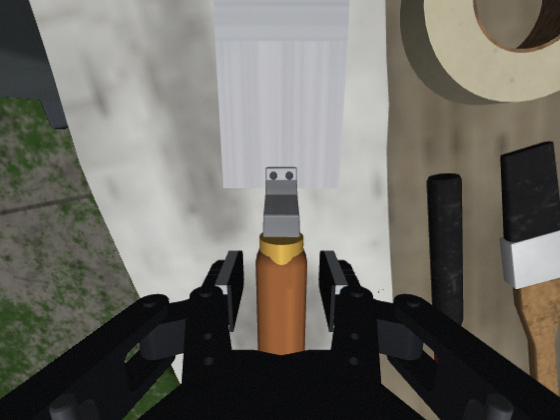

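The handle is centred between the fingers (x≈281). I'll close now with a firm grip.

Request:
carry_out(commands=[[[0,0,0,0,0,0,20],[0,0,0,0,0,0,10],[0,0,0,0,0,0,10],[0,0,0,0,0,0,10],[0,0,0,0,0,0,10]]], force=110)

```text
t: 2.75
tcp_pos: [0.4567, -0.3573, 0.0149]
tool_rot: [0.546, 0.449, -0.546, 0.45]
force: [-0.4, -0.1, 5.5]
finger_gap: 0.241
```

```bash
python3 - <<'E'
from pl import *
stat()
from station import manip
d=manip.snapshot('wrist');pickle.dump(d,open('w3.pkl','wb'));crop(d,'pics/w3.png',0,0,560,420,1)
E
```

```text
t 2.75 tcp [ 0.4567 -0.3573  0.0149] F [-0.42 -0.08  5.5 ] T [ 0.17  0.03 -0.01] gap 0.241 q [-49.  45.  97.   0.  38. -38.]
cmd [ 0.4561 -0.3567  0.0139] spat yaw 78.99 pitch nose down 0.07 cmderr deg [ 0.05 -0.07  0.09]
```

View pics/w3.png

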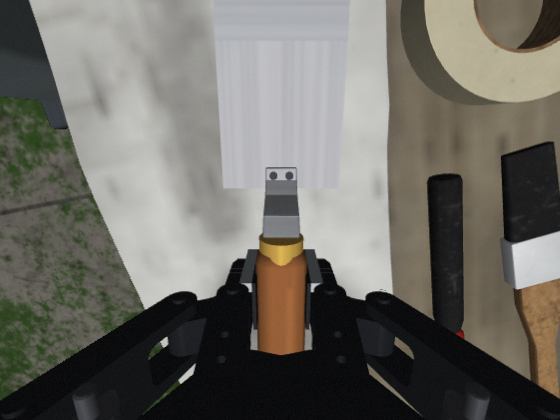

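```bash
python3 - <<'E'
from pl import *
d=pickle.load(open('w3.pkl','rb'))
for z in [-.002,0,.002,.004,.006]:
    P=onz(d,[(223,188),(340,188),(218,40),(347,40)],z);e=P[:,:2]
    m=(P[0]+P[1])/2;n=(P[2]+P[3])/2
    print(z,np.linalg.norm(e[0]-e[1]),np.linalg.norm(e[2]-e[3]),np.linalg.norm(m-n),m.round(4),np.degrees(np.arctan2(*(n-m)[1::-1])))
E
```

```text
-0.002 0.06447174422058143 0.06204796325309888 0.07264349783257931 [ 0.4633 -0.3196 -0.002 ] 78.63563491531751
0 0.06366107091155572 0.06126776677638186 0.07173007218419519 [ 0.4633 -0.3192  0.    ] 78.6356349153175
0.002 0.06285039760252997 0.06048757029966483 0.07081664653581109 [ 0.4634 -0.3188  0.002 ] 78.63563491531754
0.004 0.062039724293504274 0.059707373822947926 0.06990322088742702 [ 0.4635 -0.3183  0.004 ] 78.63563491531758
0.006 0.06122905098447853 0.05892717734623091 0.06898979523904285 [ 0.4636 -0.3179  0.006 ] 78.63563491531757
```

Request:
carry_out(commands=[[[-0.5,0,0,0,0,0,10],[-1.5,0,0,0,0,0,10],[-3.0,0,0,0,0,0,10],[-4.5,0,0,0,0,0,10],[-5.0,0,0,0,0,0,10]]])

```text
t: 3.3
tcp_pos: [0.4576, -0.3581, 0.1428]
tool_rot: [0.546, 0.447, -0.546, 0.452]
force: [0.4, -0.8, -2.3]
finger_gap: 0.243
```

```bash
python3 - <<'E'
from pl import *
apply([-5,0,0,0,0,0]);stat()
# board frame
o=np.array([.5376,.3926]);
for cx in(-.2,):
  e=np.array([np.cos(np.radians(13)),np.sin(np.radians(13))]);n=np.array([-e[1],e[0]])
  c=np.array([.5318,.3918]);print('mid in board',(c-o)@e,(c-o)@n)
  g=c+e*(cx-(c-o)@e);print('grip target',g);plan([*g,.14],toolR(13))
E
```

```text
t 3.3 tcp [ 0.4576 -0.3581  0.1428] F [ 0.39 -0.75 -2.27] T [-0.09 -0.02 -0.01] gap 0.243 q [-49.  33.  93.  -0.  53. -38.]
cmd [ 0.4561 -0.3567  0.1389] spat yaw 79.01 pitch nose down 0.25 cmderr deg [ 0.03 -0.25  0.31]
mid in board -0.005831307219229379 0.0005252200633661876
grip target [0.34260784 0.34812155]
row [-0.044, -9.817, -26.814] [13.208, 0.0, 0.0]
```

```bash
python3 - <<'E'
from pl import *
import json
c0=open('cmd.json').read()
for p,y in [((.475,-.18,.14),62),((.46,0,.14),45),((.41,.18,.14),28),((.3426,.3481,.14),13)]:
    s,r=plan(p,toolR(y));apply([*s.round(2),*r.round(2)])
open('cmd.json','w').write(c0)
E
```

```text
row [-0.044, -0.602, -7.081] [3.408, 0.0, 0.0]
row [-0.004, -3.913, -6.075] [3.398, 0.0, 0.0]
row [-0.004, -6.507, -3.67] [3.398, 0.0, 0.0]
row [-0.004, -7.2, -0.776] [2.998, 0.0, 0.0]
```

Request:
carry_out(commands=[[[0,-0.1,-1.0,0.5,0,0,10],[0,-0.2,-2.5,1.2,0,0,10],[0,-0.4,-4.0,1.9,0,0,10],[0,-0.5,-5.5,2.6,0,0,10],[-0.04,-0.6,-7.08,3.41,0,0,10]]])

```text
t: 3.8
tcp_pos: [0.4743, -0.1784, 0.1392]
tool_rot: [-0.607, -0.363, 0.607, -0.362]
force: [0.7, 0.2, -1.6]
finger_gap: 0.24
```

Request:
carry_out(commands=[[[0,-0.8,-1.2,0.7,0,0,10],[0,-1.6,-2.4,1.4,0,0,10],[0,-2.3,-3.6,2.0,0,0,10],[0,-3.1,-4.9,2.7,0,0,10],[0,-3.91,-6.08,3.4,0,0,10]]])

```text
t: 4.3
tcp_pos: [0.4595, 0.0017, 0.1394]
tool_rot: [-0.653, -0.27, 0.654, -0.269]
force: [1.0, -0.2, -1.5]
finger_gap: 0.244
```

Request:
carry_out(commands=[[[0,-1.3,-0.7,0.7,0,0,10],[0,-2.6,-1.5,1.4,0,0,10],[0,-3.9,-2.2,2.0,0,0,10],[0,-5.2,-2.9,2.7,0,0,10],[0,-6.51,-3.67,3.4,0,0,10]]])

```text
t: 4.8
tcp_pos: [0.4087, 0.1812, 0.1394]
tool_rot: [-0.686, -0.17, 0.687, -0.17]
force: [-0.2, 0.6, -1.1]
finger_gap: 0.245
```

Request:
carry_out(commands=[[[0,-1.6,-0.2,0.7,0,0,10],[0,-3.4,-0.4,1.4,0,0,10],[0,-5.2,-0.6,2.2,0,0,10],[0,-6.5,-0.7,2.7,0,0,10],[0,-7.2,-0.78,3.0,0,0,10]]])

```text
t: 5.3
tcp_pos: [0.3409, 0.3499, 0.1393]
tool_rot: [-0.702, -0.08, 0.703, -0.08]
force: [-0.2, -0.5, -1.6]
finger_gap: 0.239
```

```bash
python3 - <<'E'
from pl import *
for r in [(-.04,-.6,-7.08,3.41,0,0),(0,-3.91,-6.08,3.4,0,0),(0,-6.51,-3.67,3.4,0,0),(0,-7.2,-.78,3,0,0)]: apply(r)
stat()
from station import manip
d=manip.snapshot('wrist');pickle.dump(d,open('w4.pkl','wb'));crop(d,'pics/w4.png',0,0,560,420,1)
d=manip.snapshot('top');pickle.dump(d,open('t4.pkl','wb'));crop(d,'pics/t4.png',95,145,235,285,5)
E
```

```text
t 5.3 tcp [0.3409 0.3499 0.1393] F [-0.22 -0.5  -1.62] T [-0.02  0.04 -0.01] gap 0.239 q [ 33.  28. 106.   0.  45. 110.]
cmd [0.3427 0.3481 0.1399] spat yaw 13.04 pitch nose down 0.12 cmderr deg [-0.05 -0.12  0.01]
```

View pics/w4.png

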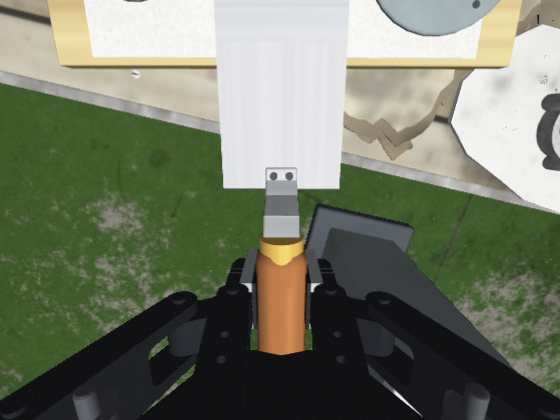

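View pics/t4.png

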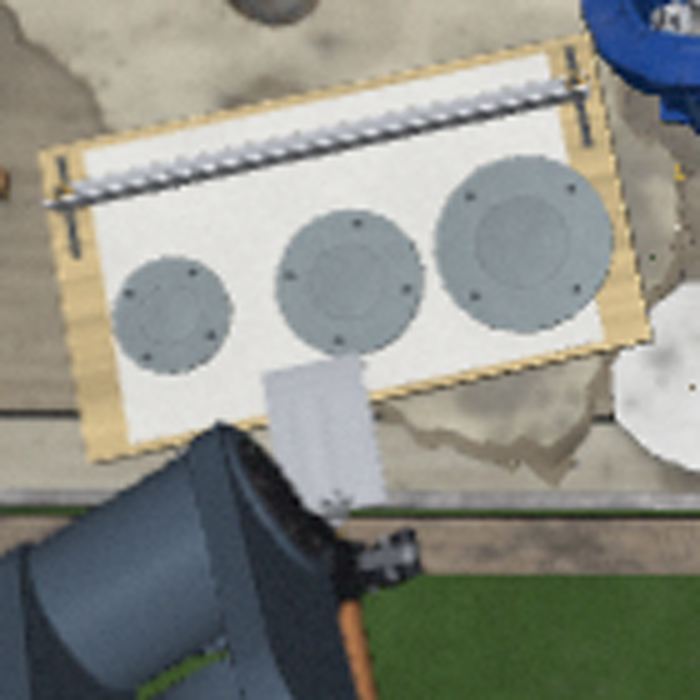

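```bash
python3 - <<'E'
from pl import *
plan([.3426,.3481,.042],toolR(13,1))
E
```

```text
row [3.916, 0.001, 0.004] [-0.002, -0.2, 0.0]
```

Request:
carry_out(commands=[[[1.0,0,0,0,0,0,10],[2.2,0,0,0,-0.1,0,10],[3.3,0,0,0,-0.2,0,10],[3.9,0,0,0,-0.2,0,10],[3.9,0,0,0,-0.2,0,10]]])

```text
t: 5.9
tcp_pos: [0.342, 0.3462, 0.0402]
tool_rot: [-0.694, -0.078, 0.711, -0.081]
force: [-0.7, -0.6, -0.4]
finger_gap: 0.241
```

```bash
python3 - <<'E'
from pl import *
apply([3.9,0,0,0,-.2,0]);stat()
from station import manip
d=manip.snapshot('wrist');pickle.dump(d,open('w5.pkl','wb'));crop(d,'pics/w5.png',0,0,560,420,1)
d=manip.snapshot('scene');pickle.dump(d,open('s5.pkl','wb'));crop(d,'pics/s5.png',80,230,240,390,4)
E
```

```text
t 5.9 tcp [0.342  0.3462 0.0402] F [-0.7  -0.57 -0.41] T [ 0.    0.03 -0.  ] gap 0.241 q [ 32.  39. 109.   1.  33. 109.]
cmd [0.3427 0.3481 0.0424] spat yaw 12.9 pitch nose down 1.34 cmderr deg [ 0.09 -0.34  0.13]
```

View pics/w5.png

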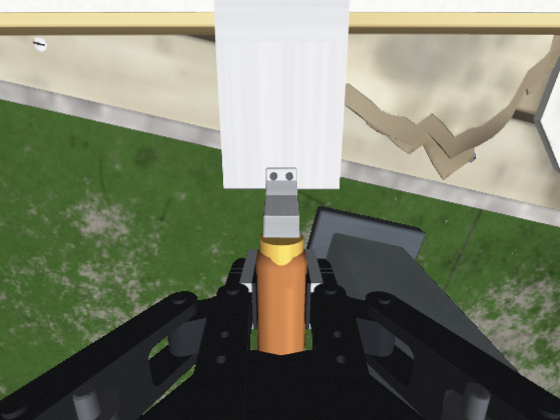

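View pics/s5.png

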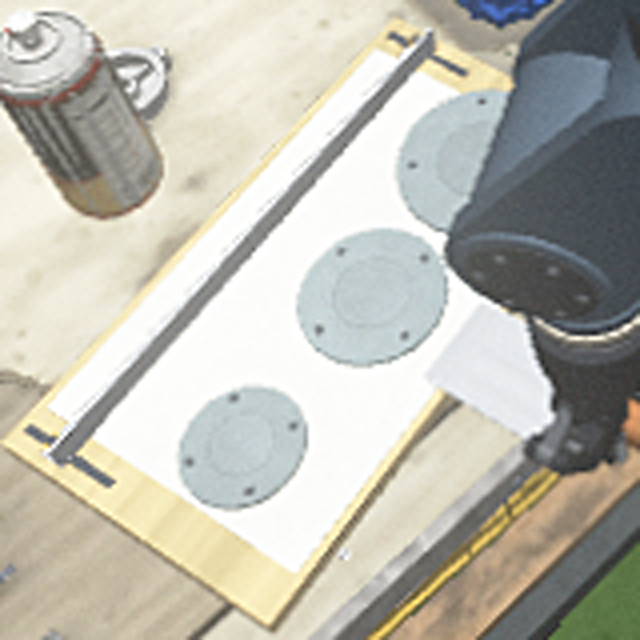

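Request:
carry_out(commands=[[[0,0,0,0,0,0,10],[0.1,0,0,0,0,0,10],[0.2,0,0,0,0,0,10],[0.25,0,0,0,0,0,10],[0.25,0,0,0,0,0,10]]])

```text
t: 6.5
tcp_pos: [0.3431, 0.3482, 0.0361]
tool_rot: [-0.696, -0.079, 0.709, -0.08]
force: [0.1, -0.4, -1.9]
finger_gap: 0.243
```

```bash
python3 - <<'E'
from pl import *
apply([.25,0,0,0,0,0]);stat()
E
```

```text
t 6.5 tcp [0.3431 0.3482 0.0361] F [ 0.12 -0.36 -1.87] T [ 0.01  0.07 -0.01] gap 0.243 q [ 32.  40. 109.   1.  32. 109.]
cmd [0.3426 0.3481 0.0362] spat yaw 12.96 pitch nose down 1.0 cmderr deg [ 0.03  0.   -0.  ]
```

Request:
carry_out(commands=[[[0.04,0,0,0,0,0,10],[0.08,0,0,0,0,0,10],[0.08,0,0,0,0,0,10],[0.08,0,0,0,0,0,10],[0.08,0,0,0,0,0,10]]])

```text
t: 7.0
tcp_pos: [0.3431, 0.3482, 0.0341]
tool_rot: [-0.696, -0.079, 0.709, -0.08]
force: [0.2, 0.6, -2.0]
finger_gap: 0.243
```

```bash
python3 - <<'E'
from pl import *
apply([.08,0,0,0,0,0]);stat()
E
```

```text
t 7.0 tcp [0.3431 0.3482 0.0341] F [ 0.24  0.58 -1.98] T [-0.04  0.13 -0.01] gap 0.243 q [ 32.  40. 109.   1.  32. 109.]
cmd [0.3425 0.3481 0.0342] spat yaw 12.95 pitch nose down 1.0 cmderr deg [ 0.04  0.   -0.  ]
```

Request:
carry_out(commands=[[[0.02,0,0,0,0,0,10],[0.04,0,0,0,0,0,10],[0.06,0,0,0,0,0,10],[0.06,0,0,0,0,0,10],[0.06,0,0,0,0,0,10]]])

```text
t: 7.5
tcp_pos: [0.3431, 0.3481, 0.0325]
tool_rot: [-0.696, -0.079, 0.709, -0.08]
force: [1.2, -0.0, -2.3]
finger_gap: 0.246
```

```bash
python3 - <<'E'
from pl import *
apply([.06,0,0,0,0,0]);stat()
E
```

```text
t 7.5 tcp [0.3431 0.3481 0.0325] F [ 1.18 -0.04 -2.25] T [ 0.02  0.08 -0.05] gap 0.246 q [ 32.  40. 109.   1.  32. 109.]
cmd [0.3425 0.3481 0.0327] spat yaw 12.94 pitch nose down 1.0 cmderr deg [ 0.05 -0.   -0.  ]
```

Request:
carry_out(commands=[[[0.02,0,0,0,0,0,10],[0.04,0,0,0,0,0,10],[0.06,0,0,0,0,0,10],[0.06,0,0,0,0,0,10],[0.06,0,0,0,0,0,10]]])

```text
t: 8.0
tcp_pos: [0.343, 0.3481, 0.031]
tool_rot: [-0.696, -0.079, 0.709, -0.08]
force: [1.0, 0.3, -1.5]
finger_gap: 0.239
```

```bash
python3 - <<'E'
from pl import *
apply([.06,0,0,0,0,0]);stat()
E
```

```text
t 8.0 tcp [0.343  0.3481 0.031 ] F [ 1.01  0.3  -1.53] T [0.01 0.05 0.03] gap 0.239 q [ 32.  40. 109.   1.  31. 109.]
cmd [0.3425 0.3481 0.0312] spat yaw 12.95 pitch nose down 1.01 cmderr deg [ 0.04 -0.01  0.  ]
```

Request:
carry_out(commands=[[[0.02,0,0,0,0,0,10],[0.04,0,0,0,0,0,10],[0.06,0,0,0,0,0,10],[0.06,0,0,0,0,0,10],[0.06,0,0,0,0,0,10]]])

```text
t: 8.5
tcp_pos: [0.343, 0.3481, 0.0295]
tool_rot: [-0.696, -0.079, 0.709, -0.08]
force: [-0.3, 0.3, -0.8]
finger_gap: 0.241
```

```bash
python3 - <<'E'
from pl import *
apply([.06,0,0,0,0,0]);stat()
from station import manip
d=manip.snapshot('wrist');pickle.dump(d,open('w6.pkl','wb'));crop(d,'pics/w6.png',0,0,560,420,1)
d=manip.snapshot('scene');pickle.dump(d,open('s6.pkl','wb'));crop(d,'pics/s6.png',80,230,240,390,4)
E
```

```text
t 8.5 tcp [0.343  0.3481 0.0295] F [-0.26  0.29 -0.76] T [0.02 0.05 0.05] gap 0.241 q [ 32.  40. 109.   1.  31. 109.]
cmd [0.3425 0.3481 0.0297] spat yaw 12.95 pitch nose down 1.0 cmderr deg [ 0.04 -0.    0.  ]
```

View pics/w6.png

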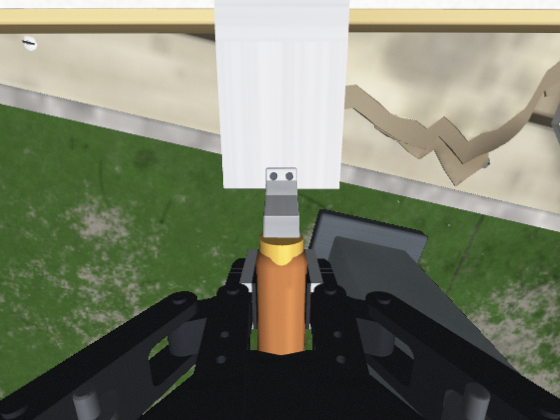

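View pics/s6.png

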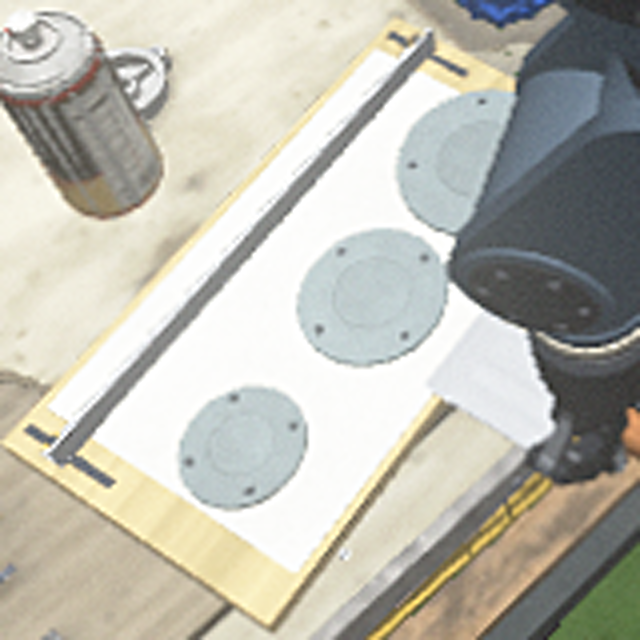

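Request:
carry_out(commands=[[[0.02,0,0,0,0,0,10],[0.04,0,0,0,0,0,10],[0.04,0,0,0,0,0,10],[0.04,0,0,0,0,0,10],[0.04,0,0,0,0,0,10]]])

```text
t: 9.1
tcp_pos: [0.3429, 0.3481, 0.0287]
tool_rot: [-0.696, -0.079, 0.709, -0.08]
force: [-1.6, 0.2, 2.2]
finger_gap: 0.242
```

```bash
python3 - <<'E'
from pl import *
apply([.04,0,0,0,0,0]);stat()
E
```

```text
t 9.1 tcp [0.3429 0.3481 0.0287] F [-1.58  0.21  2.2 ] T [-0.02  0.01  0.1 ] gap 0.242 q [ 32.  41. 109.   1.  31. 109.]
cmd [0.3425 0.3481 0.0287] spat yaw 12.95 pitch nose down 1.0 cmderr deg [ 0.04 -0.   -0.  ]
```

Request:
carry_out(commands=[[[0,0,-0.2,0,0,0,10],[0,0,-0.4,0,0,0,10],[-0.01,0,-0.6,0,0,0,10],[-0.01,0,-0.7,0,0,0,10],[-0.015,0,-0.8,0,0,0,10]]])

```text
t: 9.6
tcp_pos: [0.3625, 0.3525, 0.0285]
tool_rot: [-0.696, -0.079, 0.709, -0.08]
force: [-3.5, -1.3, 1.4]
finger_gap: 0.238
```

```bash
python3 - <<'E'
from pl import *
apply([-.015,0,-.8,0,0,0]);stat()
from station import manip
d=manip.snapshot('scene');pickle.dump(d,open('s7.pkl','wb'));crop(d,'pics/s7.png',80,230,240,390,4)
E
```

```text
t 9.6 tcp [0.3625 0.3525 0.0285] F [-3.47 -1.33  1.43] T [-0.01  0.09  0.04] gap 0.238 q [ 31.  41. 107.   1.  33. 108.]
cmd [0.3619 0.3526 0.0287] spat yaw 12.94 pitch nose down 1.05 cmderr deg [ 0.05 -0.05  0.01]
```

View pics/s7.png

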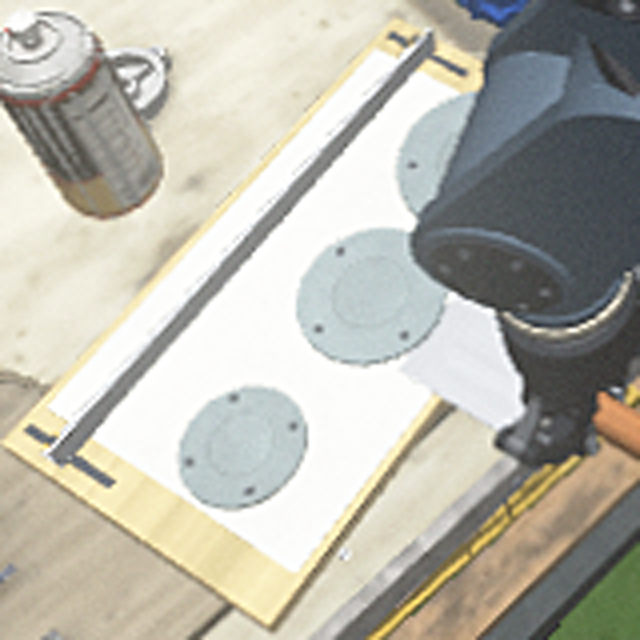

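Request:
carry_out(commands=[[[0,0,-0.15,0,0,0,10],[0,0,-0.3,0,0,0,10],[-0.01,0,-0.45,0,0,0,10],[-0.01,0,-0.6,0,0,0,10],[-0.01,0,-0.7,0,0,0,10]]])

```text
t: 10.15
tcp_pos: [0.3803, 0.3567, 0.0285]
tool_rot: [-0.697, -0.079, 0.708, -0.08]
force: [-2.8, -0.7, 1.8]
finger_gap: 0.235
```

```bash
python3 - <<'E'
from pl import *
apply([-.01,0,-.7,0,0,0]);stat()
from station import manip
d=manip.snapshot('wrist');pickle.dump(d,open('w8.pkl','wb'));crop(d,'pics/w8.png',0,0,560,420,1)
d=manip.snapshot('scene');pickle.dump(d,open('s8.pkl','wb'));crop(d,'pics/s8.png',80,230,240,390,4)
E
```

```text
t 10.15 tcp [0.3803 0.3567 0.0285] F [-2.76 -0.67  1.82] T [-0.05  0.12 -0.07] gap 0.235 q [ 31.  42. 105.   1.  35. 107.]
cmd [0.379  0.3565 0.0286] spat yaw 12.94 pitch nose down 0.96 cmderr deg [ 0.05  0.04 -0.01]
```

View pics/w8.png

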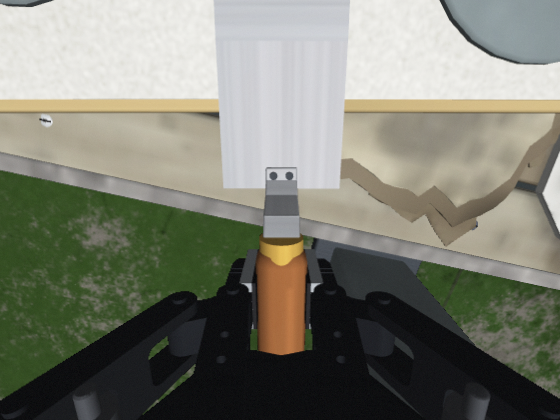

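View pics/s8.png

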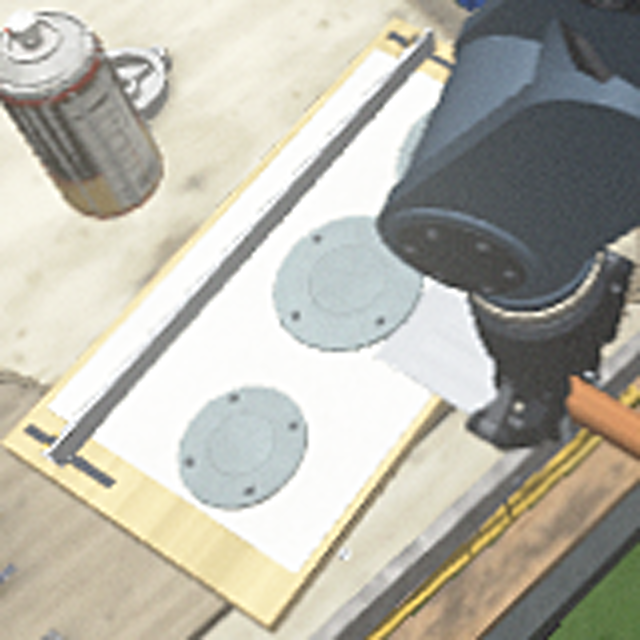

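Request:
carry_out(commands=[[[0,0,-0.1,0,0,0,10],[0,0,-0.2,0,0,0,10],[0,0,-0.3,0,0,0,10],[-0.01,0,-0.4,0,0,0,10],[-0.01,0,-0.5,0,0,0,10]]])

```text
t: 10.75
tcp_pos: [0.392, 0.3594, 0.0286]
tool_rot: [-0.696, -0.079, 0.709, -0.08]
force: [-1.7, -0.1, 1.8]
finger_gap: 0.242
```

```bash
python3 - <<'E'
from pl import *
apply([-.01,0,-.5,0,0,0]);stat()
from station import manip
d=manip.snapshot('scene');pickle.dump(d,open('s9.pkl','wb'));crop(d,'pics/s9.png',80,230,240,390,4)
E
```

```text
t 10.75 tcp [0.392  0.3594 0.0286] F [-1.71 -0.15  1.77] T [-0.07  0.09  0.01] gap 0.242 q [ 30.  42. 103.   1.  36. 107.]
cmd [0.3912 0.3593 0.0287] spat yaw 12.95 pitch nose down 1.0 cmderr deg [ 0.04  0.   -0.  ]
```

View pics/s9.png

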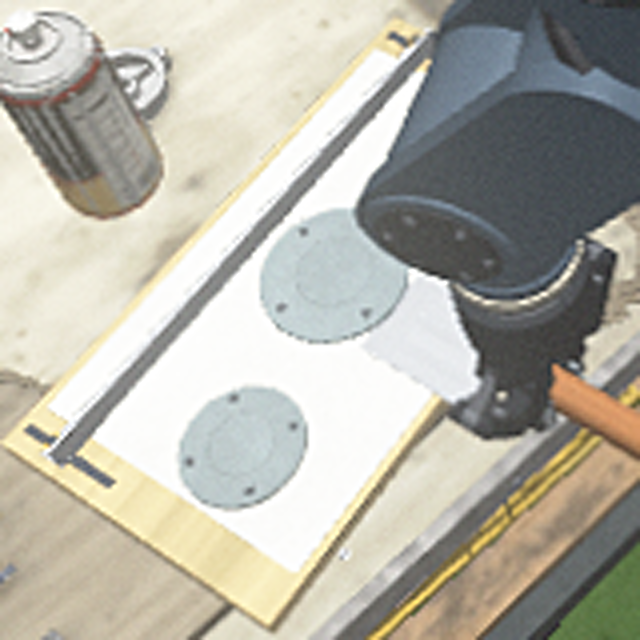

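Request:
carry_out(commands=[[[0,0,-0.08,0,0,0,10],[0,0,-0.16,0,0,0,10],[0,0,-0.24,0,0,0,10],[0,0,-0.32,0,0,0,10],[-0.01,0,-0.4,0,0,0,10]]])

```text
t: 11.3
tcp_pos: [0.4016, 0.3616, 0.0286]
tool_rot: [-0.696, -0.079, 0.709, -0.08]
force: [-2.3, -1.0, 1.0]
finger_gap: 0.243
```

```bash
python3 - <<'E'
from pl import *
apply([-.01,0,-.4,0,0,0]);stat()
from station import manip
d=manip.snapshot('scene');pickle.dump(d,open('s10.pkl','wb'));crop(d,'pics/s10.png',80,230,240,390,4)
E
```

```text
t 11.3 tcp [0.4016 0.3616 0.0286] F [-2.27 -1.03  1.01] T [-0.07  0.13  0.01] gap 0.243 q [ 30.  42. 102.   0.  37. 107.]
cmd [0.4009 0.3616 0.0287] spat yaw 12.95 pitch nose down 1.02 cmderr deg [ 0.04 -0.02  0.  ]
```

View pics/s10.png

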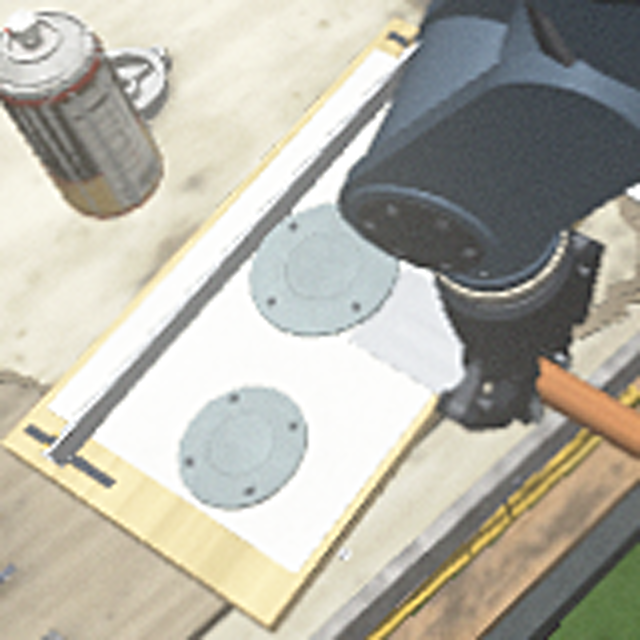

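Request:
carry_out(commands=[[[0,0,-0.06,0,0,0,10],[0,0,-0.12,0,0,0,10],[0,0,-0.18,0,0,0,10],[0,0,-0.24,0,0,0,10],[0,0,-0.3,0,0,0,10]]])

```text
t: 11.85
tcp_pos: [0.409, 0.3633, 0.0285]
tool_rot: [-0.696, -0.079, 0.709, -0.08]
force: [-3.0, -0.8, 1.5]
finger_gap: 0.244
```

```bash
python3 - <<'E'
from pl import *
apply([0,0,-.3,0,0,0]);stat()
from station import manip
d=manip.snapshot('scene');pickle.dump(d,open('s11.pkl','wb'));crop(d,'pics/s11.png',80,230,240,390,4)
E
```

```text
t 11.85 tcp [0.409  0.3633 0.0285] F [-3.01 -0.81  1.47] T [-0.06  0.2   0.01] gap 0.244 q [ 30.  43. 101.   0.  38. 106.]
cmd [0.4082 0.3633 0.0286] spat yaw 12.95 pitch nose down 1.0 cmderr deg [ 0.04  0.   -0.  ]
```

View pics/s11.png

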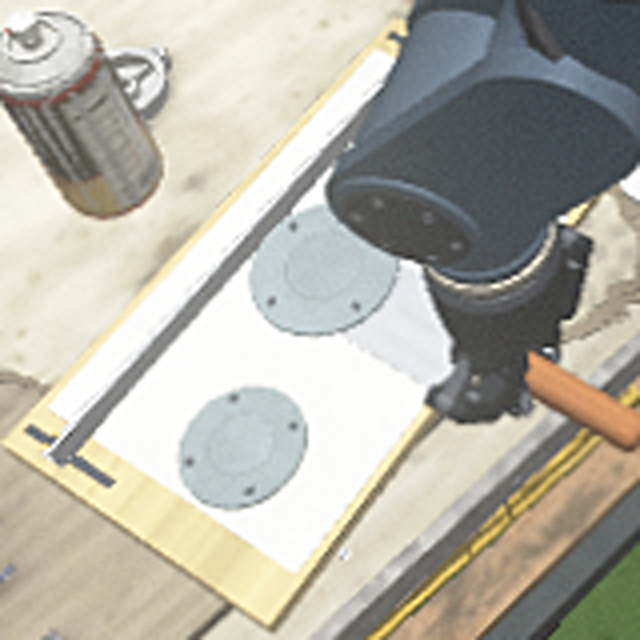

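Request:
carry_out(commands=[[[0,0,-0.1,0,0,0,10],[0,0,-0.2,0,0,0,10],[0,0,-0.3,0,0,0,10],[-0.01,0,-0.4,0,0,0,10],[-0.01,0,-0.5,0,0,0,10]]])

```text
t: 12.4
tcp_pos: [0.4214, 0.3661, 0.0285]
tool_rot: [-0.697, -0.079, 0.709, -0.08]
force: [-2.5, -0.9, 1.5]
finger_gap: 0.243
```

Request:
carry_out(commands=[[[0,0,-0.1,0,0,0,10],[0,0,-0.2,0,0,0,10],[0,0,-0.3,0,0,0,10],[-0.01,0,-0.4,0,0,0,10],[-0.01,0,-0.5,0,0,0,10]]])

```text
t: 12.9
tcp_pos: [0.4334, 0.3689, 0.0286]
tool_rot: [-0.696, -0.079, 0.709, -0.08]
force: [-3.0, -0.0, 0.9]
finger_gap: 0.244
```

```bash
python3 - <<'E'
from pl import *
apply([-.01,0,-.5,0,0,0]);apply([-.01,0,-.5,0,0,0]);stat()
from station import manip
d=manip.snapshot('scene');pickle.dump(d,open('s12.pkl','wb'));crop(d,'pics/s12.png',80,230,240,390,4)
d=manip.snapshot('wrist');pickle.dump(d,open('w12.pkl','wb'));crop(d,'pics/w12.png',0,0,560,420,1)
E
```

```text
t 12.9 tcp [0.4334 0.3689 0.0286] F [-2.99 -0.    0.9 ] T [-0.07  0.17 -0.04] gap 0.244 q [ 29.  43.  97.   0.  40. 106.]
cmd [0.4326 0.3689 0.0287] spat yaw 12.95 pitch nose down 1.0 cmderr deg [ 0.04 -0.   -0.  ]
```

View pics/s12.png

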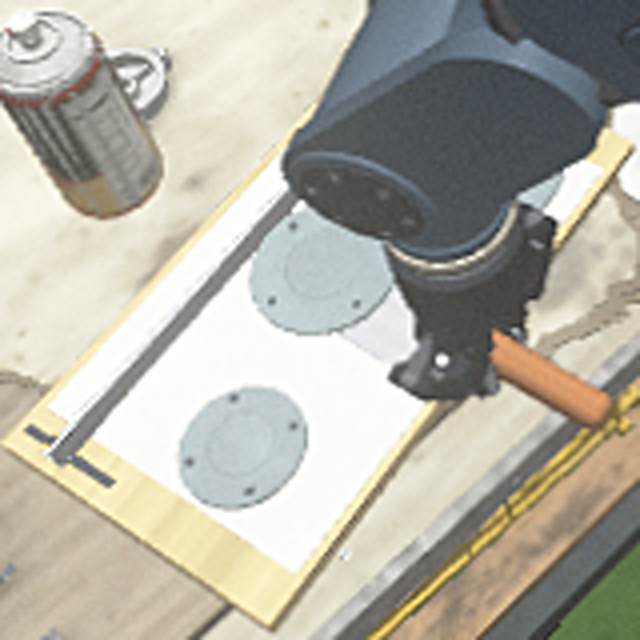

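View pics/w12.png

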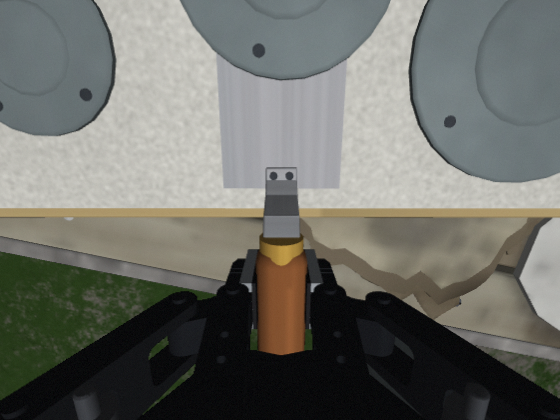

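```bash
cat >> pl.py <<'E'
def cover(d,s,z):
    from scipy.optimize import least_squares
    im=d['image'].astype(int);r,b=im[...,0],im[...,2]
    m=((b-r>6)&(r<150)&(r>60)).astype(np.uint8);m[165:]=0;m[:,:120]=0;m[:,400:]=0
    m=cv2.morphologyEx(m,cv2.MORPH_OPEN,np.ones((3,3)))
    c=max(cv2.findContours(m,cv2.RETR_EXTERNAL,cv2.CHAIN_APPROX_NONE)[0],key=cv2.contourArea)[:,0]
    c=c[(c[:,1]>3)&(c[:,0]>125)&(c[:,0]<395)]
    P=onz(d,c,z)
    f=lambda q:np.hypot(P[:,0]-q[0],P[:,1]-q[1])-.048
    o=least_squares(f,P[:,:2].mean(0)+.03*-Ro.from_quat(s['tool_rot']).as_matrix()[:2,2],loss='soft_l1',f_scale=.001)
    ctr=np.array([*o.x,z]);t=Ro.from_quat(s['tool_rot']).as_matrix().T@(ctr-s['tcp_pos'])
    print('cover ctr',ctr.round(4),'in tool',t.round(4),'spat x',round(-t[2]-.09,4),'rms',np.sqrt((f(o.x)**2).mean()).round(5),len(c))
    return ctr
E
python3 - <<'E'
from pl import *
d=pickle.load(open('w12.pkl','rb'));s=stat();cover(d,s,.024)
E
```

```text
t 13.0 tcp [0.434  0.3691 0.0286] F [-0.26 -1.04  0.56] T [ 0.01 -0.02 -0.  ] gap 0.246 q [ 29.  43.  97.   0.  40. 106.]
cmd [0.4326 0.3689 0.0287] spat yaw 12.94 pitch nose down 0.92 cmderr deg [ 0.05  0.08 -0.02]
cover ctr [0.57   0.3989 0.024 ] in tool [ 0.0024  0.0014 -0.1392] spat x 0.0492 rms 0.00026 241
```

Request:
carry_out(commands=[[[0,0.01,-0.13,0,0,0,10],[0,0.02,-0.26,0,0,0,10],[0,0.03,-0.39,0,0,0,10],[-0.01,0.04,-0.52,0,0,0,10],[-0.01,0.05,-0.65,0,0,0,10]]])

```text
t: 13.5
tcp_pos: [0.4496, 0.3713, 0.0285]
tool_rot: [-0.696, -0.079, 0.709, -0.08]
force: [-3.1, 0.0, 1.0]
finger_gap: 0.24
```

Request:
carry_out(commands=[[[0,0,-0.13,0,0,0,10],[0,0,-0.26,0,0,0,10],[0,0,-0.39,0,0,0,10],[-0.01,0,-0.52,0,0,0,10],[-0.01,0,-0.65,0,0,0,10]]])

```text
t: 14.0
tcp_pos: [0.4653, 0.3749, 0.0285]
tool_rot: [-0.696, -0.079, 0.709, -0.08]
force: [-4.1, -1.0, 1.8]
finger_gap: 0.24
```

```bash
python3 - <<'E'
from pl import *
from station import manip
apply([-.01,.05,-.65,0,0,0]);apply([-.01,0,-.65,0,0,0]);s=stat()
d=manip.snapshot('wrist');pickle.dump(d,open('w13.pkl','wb'));crop(d,'pics/w13.png',0,0,560,420,1)
cover(d,s,.025)
E
```

```text
t 14.0 tcp [0.4653 0.3749 0.0285] F [-4.15 -0.96  1.77] T [-0.06  0.24  0.01] gap 0.24 q [ 28.  45.  93.   0.  43. 105.]
cmd [0.4646 0.375  0.0286] spat yaw 12.95 pitch nose down 1.02 cmderr deg [ 0.04 -0.02  0.  ]
cover ctr [0.5708 0.3963 0.025 ] in tool [ 0.0016  0.0028 -0.1077] spat x 0.0177 rms 0.00049 333
```

View pics/w13.png

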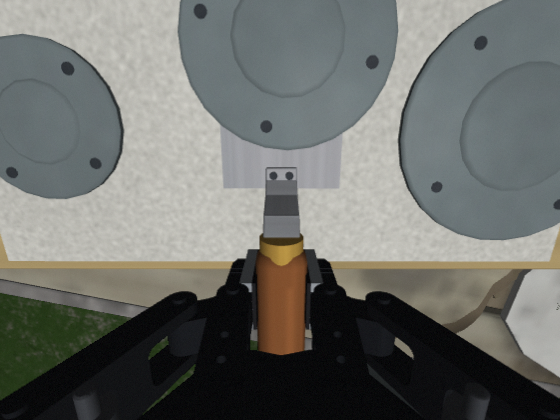

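Request:
carry_out(commands=[[[0,0,-0.1,0,0,0,10],[0,0,-0.2,0,0,0,10],[0,0,-0.3,0,0,0,10],[-0.01,0,-0.4,0,0,0,10],[-0.01,0,-0.45,0,0,0,10]]])

```text
t: 14.55
tcp_pos: [0.4749, 0.3771, 0.0284]
tool_rot: [-0.695, -0.079, 0.71, -0.081]
force: [-8.2, -0.7, 3.8]
finger_gap: 0.242
```

```bash
python3 - <<'E'
from pl import *
from station import manip
apply([-.01,0,-.45,0,0,0]);s=stat()
d=manip.snapshot('wrist');pickle.dump(d,open('w14.pkl','wb'));crop(d,'pics/w14.png',0,0,560,420,1)
cover(d,s,.026)
E
```

```text
t 14.55 tcp [0.4749 0.3771 0.0284] F [-8.17 -0.67  3.81] T [-0.07  0.77  0.02] gap 0.242 q [ 28.  45.  92.   0.  44. 105.]
cmd [0.4755 0.3775 0.0286] spat yaw 12.95 pitch nose down 1.19 cmderr deg [ 0.04 -0.19  0.02]
cover ctr [0.5721 0.3955 0.026 ] in tool [ 0.0003  0.0038 -0.0989] spat x 0.0089 rms 0.00098 365
```

View pics/w14.png

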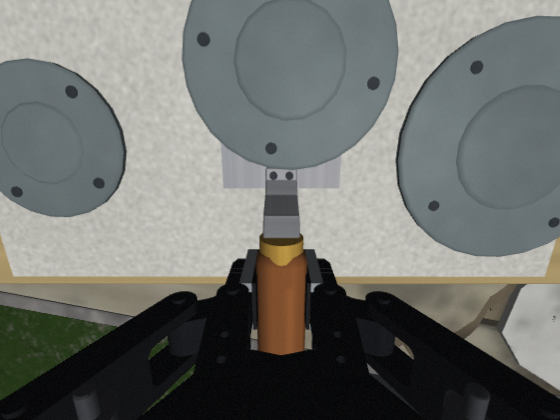

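Request:
carry_out(commands=[[[0,0,0.04,0,0,0,10],[-0.05,0,0.06,0,0.15,0,10],[-0.15,0,0.06,0,0.3,0,10],[-0.3,0,0.06,0,0.45,0,10],[-0.5,0,0.06,0,0.6,0,10]]])

```text
t: 15.1
tcp_pos: [0.4749, 0.377, 0.041]
tool_rot: [0.715, 0.081, -0.69, 0.078]
force: [-1.5, -0.3, -3.3]
finger_gap: 0.245
```

```bash
python3 - <<'E'
from pl import *
from station import manip
apply([-.5,0,.06,0,.6,0]);s=stat()
d=manip.snapshot('wrist');pickle.dump(d,open('w15.pkl','wb'));crop(d,'pics/w15.png',0,0,560,420,1)
cover(d,s,.046)
d=manip.snapshot('scene');pickle.dump(d,open('s15.pkl','wb'));crop(d,'pics/s15.png',80,230,240,390,4)
E
```

```text
t 15.1 tcp [0.4749 0.377  0.041 ] F [-1.47 -0.34 -3.31] T [-0.11  0.46  0.06] gap 0.245 q [ 28.  43.  94.  -1.  41. 106.]
cmd [0.4743 0.3772 0.0412] spat yaw 12.93 pitch nose down -2.04 cmderr deg [0.06 0.04 0.01]
cover ctr [0.5729 0.3958 0.046 ] in tool [-0.0015  0.0036 -0.0998] spat x 0.0098 rms 0.00176 392
```

View pics/w15.png

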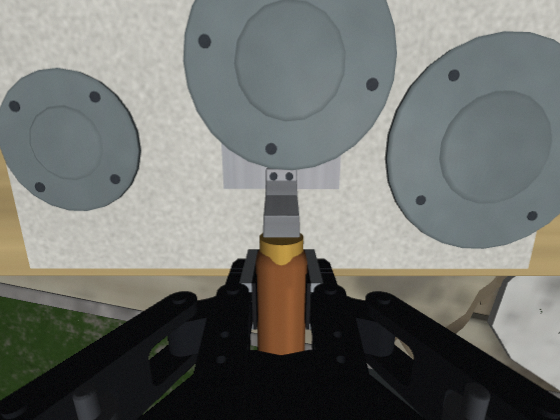

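View pics/s15.png

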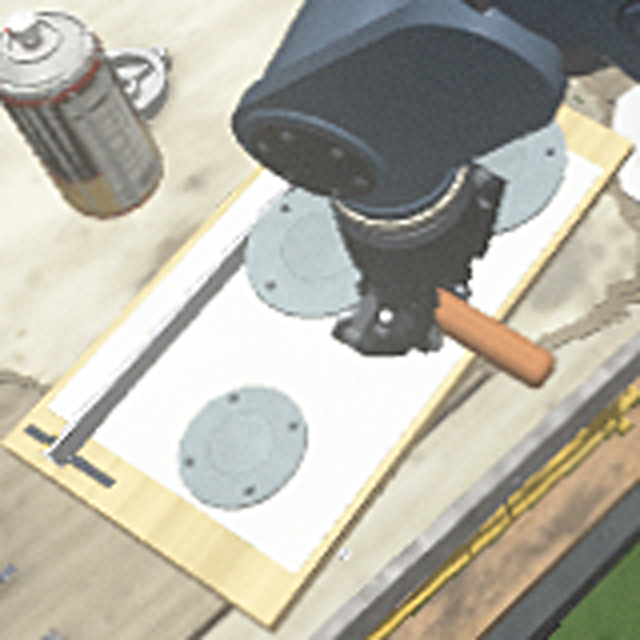

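Request:
carry_out(commands=[[[-0.4,0,0.02,0,0,0,10],[-1.2,0,0.05,0,0,0,10],[-2.2,0,0.1,0,0,0,10],[-3.2,0,0.15,0,0,0,10],[-3.8,0,0.2,0,0,0,10]]])

```text
t: 15.7
tcp_pos: [0.4682, 0.376, 0.1386]
tool_rot: [0.716, 0.082, -0.689, 0.078]
force: [0.2, 1.1, -3.2]
finger_gap: 0.24
```

Request:
carry_out(commands=[[[-0.2,0,0,0,0,0,10],[-0.2,0,0,0,0,0,10],[-0.2,0,0,0,0,0,10],[-0.2,0,0,0,0,0,10],[-0.2,0,0,0,0,0,10]]])

```text
t: 16.2
tcp_pos: [0.4661, 0.3749, 0.1397]
tool_rot: [0.714, 0.081, -0.691, 0.079]
force: [0.7, -0.4, -2.8]
finger_gap: 0.24
```

```bash
python3 - <<'E'
from pl import *
from station import manip
apply([-3.8,0,.2,0,0,0]);apply([-.2,0,0,0,0,0]);s=stat()
d=manip.snapshot('wrist');pickle.dump(d,open('w16.pkl','wb'));crop(d,'pics/w16.png',0,0,560,420,1)
cover(d,s,.141-.009+.008+.005)
E
```

```text
t 16.2 tcp [0.4661 0.3749 0.1397] F [ 0.69 -0.44 -2.83] T [-0.06  0.29  0.  ] gap 0.24 q [ 28.  34.  92.  -1.  52. 106.]
cmd [0.466  0.3753 0.1409] spat yaw 12.94 pitch nose down -1.88 cmderr deg [ 0.05 -0.12  0.03]
cover ctr [0.5632 0.3916 0.145 ] in tool [-0.0021  0.0055 -0.0985] spat x 0.0085 rms 0.00442 353
```

View pics/w16.png

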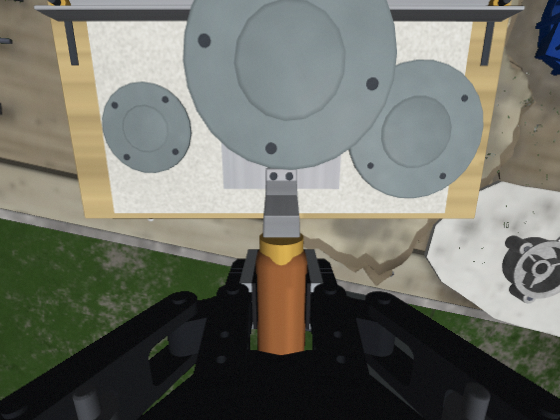

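```bash
python3 - <<'E'
from pl import *
d=pickle.load(open('top0.pkl','rb'))
print('crate',onz(d,[(217,168),(300,172),(355,165)],.0).round(3).tolist(),onz(d,[(217,168),(300,172),(355,165)],.15).round(3).tolist())
c0=open('cmd.json').read()
a=np.array([.466,.3753,.1409]);b=np.array([.48,-.1065,.145])
for f in [.08,.27,.5,.73,.92,1]:
    s,r=plan(a+f*(b-a),toolR(12.95+f*90.35,-2));apply([*s.round(2),*r.round(2)])
open('cmd.json','w').write(c0)
E
```

```text
crate [[0.648, 0.228, 0.0], [0.637, -0.048, 0.0], [0.663, -0.233, 0.0]] [[0.611, 0.207, 0.15], [0.601, -0.037, 0.15], [0.624, -0.201, 0.15]]
row [-0.022, 1.512, 0.302] [-1.437, -0.0, -0.05]
row [-0.074, 3.475, 1.165] [-3.428, 0.0, -0.12]
row [-0.132, 3.596, 2.587] [-4.152, 0.0, -0.145]
row [-0.17, 2.447, 3.688] [-4.155, -0.002, -0.14]
row [-0.156, 0.806, 3.567] [-3.426, -0.001, -0.121]
row [-0.063, -0.122, 1.533] [-1.441, -0.001, -0.051]
```

Request:
carry_out(commands=[[[0,0.1,0,-0.1,0,0,10],[0,0.3,0.05,-0.3,0,0,10],[0,0.6,0.1,-0.6,0,0,10],[0,1.0,0.2,-1.0,0,-0.03,10],[-0.02,1.5,0.3,-1.44,0,-0.05,10]]])

```text
t: 16.75
tcp_pos: [0.4676, 0.3365, 0.141]
tool_rot: [0.708, 0.127, -0.684, 0.123]
force: [0.2, 0.2, -3.0]
finger_gap: 0.24
```

Request:
carry_out(commands=[[[0,0.6,0.2,-0.6,0,0,10],[0,1.2,0.4,-1.2,0,-0.04,10],[0,1.9,0.65,-1.9,0,-0.07,10],[-0.05,2.65,0.9,-2.6,0,-0.1,10],[-0.07,3.47,1.17,-3.43,0,-0.12,10]]])

```text
t: 17.25
tcp_pos: [0.4702, 0.2445, 0.142]
tool_rot: [0.681, 0.231, -0.658, 0.224]
force: [0.6, 0.3, -2.8]
finger_gap: 0.24
```

Request:
carry_out(commands=[[[0,0.7,0.5,-0.8,0,-0.03,10],[-0.05,1.4,1.0,-1.6,0,-0.06,10],[-0.08,2.15,1.5,-2.5,0,-0.09,10],[-0.1,2.9,2.0,-3.3,0,-0.12,10],[-0.13,3.6,2.59,-4.15,0,-0.145,10]]])

```text
t: 17.75
tcp_pos: [0.4738, 0.1332, 0.1432]
tool_rot: [0.629, 0.35, -0.606, 0.339]
force: [1.7, 0.8, -3.8]
finger_gap: 0.244
```

Request:
carry_out(commands=[[[0,0.5,0.75,-0.85,0,-0.03,10],[-0.05,1.0,1.5,-1.7,0,-0.06,10],[-0.1,1.5,2.25,-2.5,0,-0.09,10],[-0.15,2.0,3.0,-3.35,0,-0.12,10],[-0.17,2.45,3.69,-4.15,0,-0.14,10]]])

```text
t: 18.25
tcp_pos: [0.4768, 0.0221, 0.1443]
tool_rot: [0.555, 0.457, -0.535, 0.443]
force: [0.3, -0.9, -3.6]
finger_gap: 0.245
```

Request:
carry_out(commands=[[[0,0.2,0.8,-0.8,0,-0.03,10],[-0.05,0.35,1.6,-1.5,0,-0.06,10],[-0.1,0.5,2.3,-2.2,0,-0.08,10],[-0.13,0.65,2.95,-2.8,0,-0.1,10],[-0.16,0.8,3.57,-3.43,0,-0.12,10]]])

```text
t: 18.75
tcp_pos: [0.479, -0.0693, 0.1452]
tool_rot: [0.481, 0.534, -0.464, 0.518]
force: [0.2, 0.3, -3.1]
finger_gap: 0.242
```

Request:
carry_out(commands=[[[0,0,0.5,-0.5,0,-0.02,10],[-0.03,-0.05,0.9,-0.9,0,-0.03,10],[-0.05,-0.1,1.2,-1.2,0,-0.04,10],[-0.06,-0.12,1.43,-1.35,0,-0.05,10],[-0.06,-0.12,1.53,-1.44,0,-0.05,10]]])

```text
t: 19.25
tcp_pos: [0.48, -0.1071, 0.1452]
tool_rot: [0.447, 0.563, -0.431, 0.545]
force: [-0.3, -0.3, -4.2]
finger_gap: 0.237
```

```bash
python3 - <<'E'
from pl import *
from station import manip
for r in [(-.02,1.5,.3,-1.44,0,-.05),(-.07,3.47,1.17,-3.43,0,-.12),(-.13,3.6,2.59,-4.15,0,-.145),(-.17,2.45,3.69,-4.15,0,-.14),(-.16,.8,3.57,-3.43,0,-.12),(-.06,-.12,1.53,-1.44,0,-.05)]: apply(r)
s=stat()
d=manip.snapshot('wrist');pickle.dump(d,open('w17.pkl','wb'));crop(d,'pics/w17.png',0,0,560,420,1)
d=manip.snapshot('top');pickle.dump(d,open('t17.pkl','wb'));crop(d,'pics/t17.png',240,180,370,280,5)
E
```

```text
t 19.25 tcp [ 0.48   -0.1071  0.1452] F [-0.28 -0.34 -4.16] T [-0.19 -0.11  0.02] gap 0.237 q [-27.  28. 105.   2.  48. -41.]
cmd [ 0.4793 -0.106   0.145 ] spat yaw 103.2 pitch nose down -1.9 cmderr deg [ 0.04 -0.08  0.07]
```

View pics/w17.png

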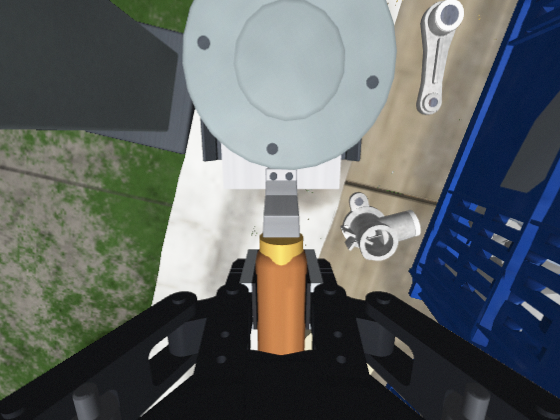

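View pics/t17.png

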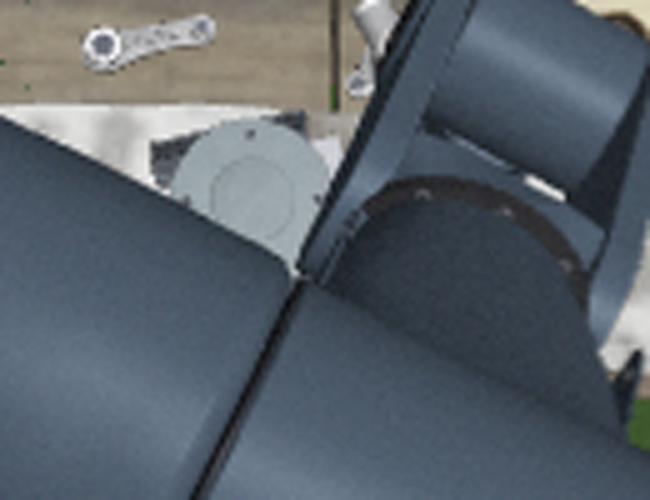

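```bash
python3 - <<'E'
from pl import *
d=pickle.load(open('w17.pkl','rb'));crop(d,'pics/w17c.png',170,90,390,210,3)
t=pickle.load(open('top0.pkl','rb'));crop(t,'pics/rk.png',260,195,320,250,10)
s=pickle.load(open('scene0.pkl','rb'));crop(s,'pics/rk2.png',265,195,335,255,10)
print('elbow',onz(t,[(320,190)],.02))
E
```

```text
elbow [[ 0.57243728 -0.11190443  0.02      ]]
```

View pics/w17c.png

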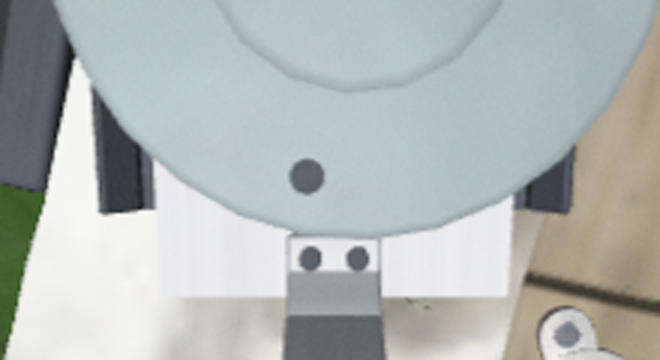

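View pics/rk.png

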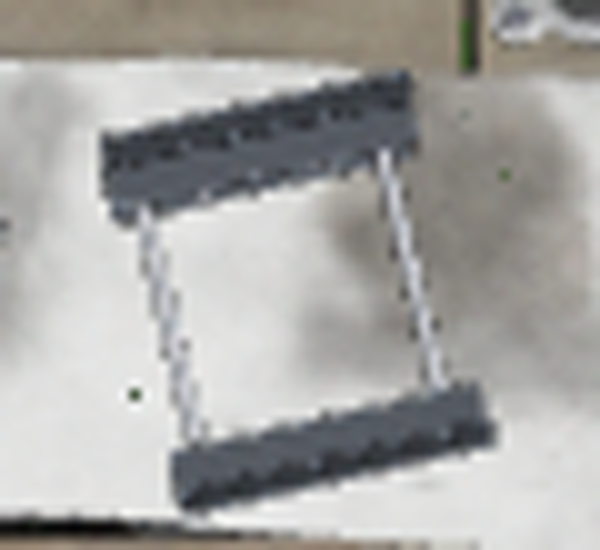

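View pics/rk2.png

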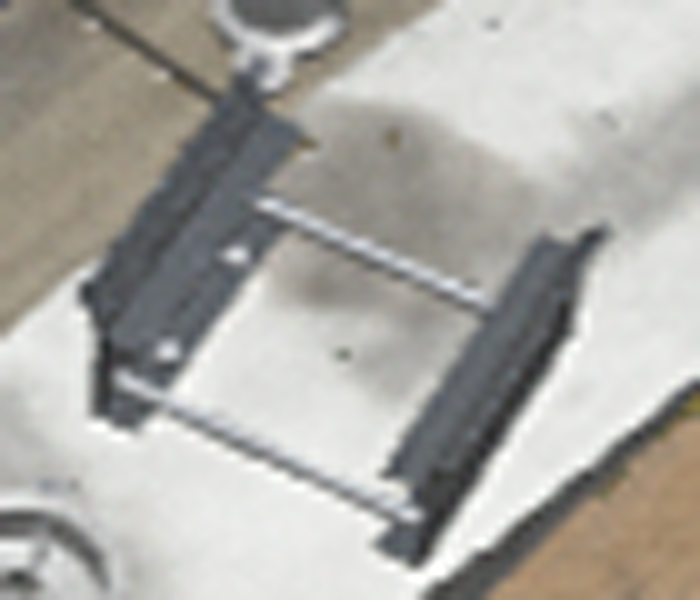

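```bash
python3 - <<'E'
from pl import *
t=pickle.load(open('top0.pkl','rb'));w=pickle.load(open('w17.pkl','rb'))
f=lambda L:np.array(L)/10+[260,195]-.45
for h in (.0,.006):
    rod=onz(t,f([(145,212),(195,440),(384,155),(435,385)]),.011+h)
    A=(rod[0]+rod[1])/2;B=(rod[2]+rod[3])/2;u=A-B
    print('h',h,'rod sep',np.linalg.norm(u),'center',((A+B)/2).round(4),'yaw rods dir',[np.degrees(np.arctan2(*(rod[i]-rod[i+1])[1::-1])).round(1) for i in(0,2)],np.degrees(np.arctan2(u[1],u[0])))
    r=onz(t,f([(125,222),(415,150),(170,455),(475,385)]),.040+h)
    yaw=[np.degrees(np.arctan2(*(r[i]-r[i+1])[1::-1])).round(1) for i in(0,2)]
    U=np.radians(np.mean(yaw));n=np.array([-np.sin(U),np.cos(U)]);u=np.array([np.cos(U),np.sin(U)])
    l=[((r[i]+r[i+1])/2)[:2]@n for i in(0,2)]
    print(' runner yaw',yaw,'sep',l[0]-l[1],'lat center',np.mean(l),'rod lat',((A+B)/2)[:2]@n,'rod along',((A+B)/2)[:2]@u)
    # full corner extents of dark tops, lips height .056
    lp=onz(w,[(203.3,160.7),(360,160.7)],.056+h);m=lp.mean(0)
    print(' wrist lips sep',np.linalg.norm(lp[0]-lp[1]),'lat',m[:2]@n,'along',m[:2]@u,'+50:',m[:2]@u+.05)
    lp=onz(t,f([(105,130),(410,72),(180,510),(495,440)]),.056+h)
    print(' top lip outer: lat',[p[:2]@n for p in lp],'mean along',lp[:,:2].mean(0)@u)
E
```

```text
h 0.0 rod sep 0.07973360408346916 center [ 0.4604 -0.0097  0.011 ] yaw rods dir [np.float64(12.6), np.float64(12.3)] 103.56448675646855
 runner yaw [np.float64(104.4), np.float64(103.2)] sep -0.07600355996575697 lat center -0.44020822942640114 rod lat -0.44480775407374123 rod along -0.11928681525937578
 wrist lips sep 0.12313685343684463 lat -0.4408584810392156 along -0.17078520853656576 +50: -0.12078520853656576
 top lip outer: lat [np.float64(-0.5055304497273828), np.float64(-0.5012719675634926), np.float64(-0.38452056539474677), np.float64(-0.3827567497487045)] mean along -0.11944318000999356
h 0.006 rod sep 0.07935852708108297 center [ 0.4598 -0.0095  0.017 ] yaw rods dir [np.float64(12.6), np.float64(12.3)] 103.56448675646848
 runner yaw [np.float64(104.4), np.float64(103.2)] sep -0.07563771140728487 lat center -0.4396830854413585 rod lat -0.44427291333654534 rod along -0.11888833376027663
 wrist lips sep 0.11997641178455588 lat -0.44083745999969326 along -0.17025527287967204 +50: -0.12025527287967204
 top lip outer: lat [np.float64(-0.5046799554682971), np.float64(-0.5004422383562864), np.float64(-0.3842601350197908), np.float64(-0.38250492002580877)] mean along -0.11902936309626556
```

```bash
python3 - <<'E'
from pl import *
plan([.4764,-.1086,.075],toolR(103.25,-.5))
plan([.4764,-.1086,.12],toolR(103.25,-.5))
t=pickle.load(open('top0.pkl','rb'));print('tape',onz(t,[(363,189)],.024),'link',onz(t,[(270,188)],.02))
E
```

```text
row [2.795, -0.138, 0.172] [-0.001, -0.297, -0.004]
row [0.996, -0.138, 0.11] [-0.001, -0.297, -0.004]
tape [[ 0.57623354 -0.25228015  0.024     ]] link [[0.57769182 0.05110658 0.02      ]]
```

Request:
carry_out(commands=[[[0.2,-0.03,0.03,0,-0.05,0,10],[0.6,-0.08,0.06,0,-0.1,0,10],[1.2,-0.14,0.11,0,-0.2,0,10],[1.9,-0.14,0.15,0,-0.3,0,10],[2.5,-0.14,0.17,0,-0.3,0,10]]])

```text
t: 19.85
tcp_pos: [0.4763, -0.1082, 0.0814]
tool_rot: [0.441, 0.557, -0.437, 0.552]
force: [0.2, 0.2, -3.3]
finger_gap: 0.245
```

Request:
carry_out(commands=[[[0.2,0,0,0,0,0,10],[0.3,0,0,0,0,0,10],[0.3,0,0,0,0,0,10],[0.3,0,0,0,0,0,10],[0.3,0,0,0,0,0,10]]])

```text
t: 20.35
tcp_pos: [0.4771, -0.109, 0.0754]
tool_rot: [0.441, 0.556, -0.437, 0.552]
force: [-0.3, -0.6, -3.0]
finger_gap: 0.242
```

```bash
python3 - <<'E'
from pl import *
from station import manip
apply([2.5,-.14,.17,0,-.3,0]);apply([.3,0,0,0,0,0]);s=stat()
d=manip.snapshot('wrist');pickle.dump(d,open('w18.pkl','wb'));crop(d,'pics/w18.png',170,0,450,210,2.8)
d=manip.snapshot('scene');pickle.dump(d,open('s18.pkl','wb'));crop(d,'pics/s18.png',200,130,400,300,4)
E
```

```text
t 20.35 tcp [ 0.4771 -0.109   0.0754] F [-0.28 -0.57 -3.04] T [-0.29 -0.06 -0.  ] gap 0.242 q [-26.  35. 109.   1.  36. -40.]
cmd [ 0.4764 -0.1087  0.0749] spat yaw 103.2 pitch nose down -0.43 cmderr deg [ 0.04 -0.05  0.07]
```

View pics/w18.png

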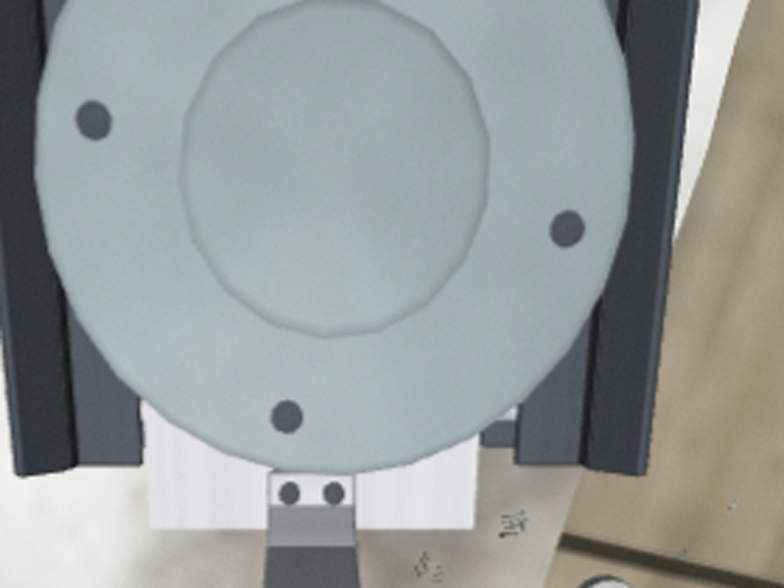

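View pics/s18.png

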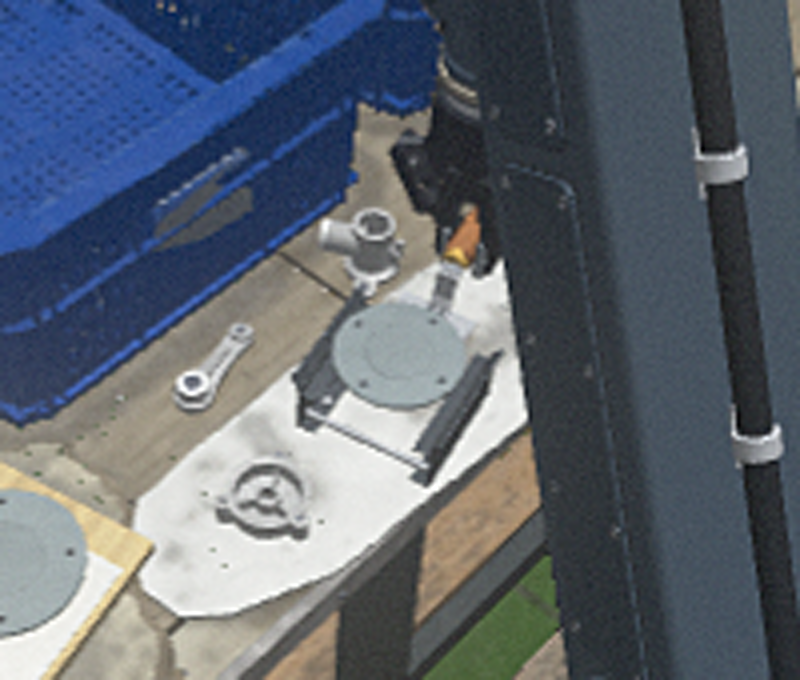

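```bash
python3 - <<'E'
from pl import *
d=pickle.load(open('w18.pkl','rb'));s=stat();Rt=Ro.from_quat(s['tool_rot']).as_matrix()
px=lambda L:np.array(L)/2.8+[170,0]-.3
def tl(P):return ((P-s['tcp_pos'])@Rt)
for h in(0,.006):
  a=tl(onz(d,px([(20,475),(645,475)]),.056+h));b=tl(onz(d,px([(142,465),(517,463)]),.04+h))
  print(h,'lips y',a[:,1].round(4),a[:,1].mean().round(4),'end x fwd',-a[:,2].round(4),'runner y',b[:,1].round(4),b[:,1].mean().round(4),-b[:,2].round(4))
# lips lines direction: outer right lip edge
z=.0754-.009+.002+.006
c=px([(35,150),(633,150),(337,472)]);P=tl(onz(d,c,z));print('cover',P.round(4))
c=px([(182,165),(490,165),(337,337),(337,0)]);P=tl(onz(d,c,z+.0015));print('boss',P.round(4), P[:2,1].mean())
cover(d,s,z)
E
```

```text
t 20.45 tcp [ 0.4769 -0.109   0.0753] F [ 0.87 -0.07 -3.17] T [-0.28 -0.11 -0.04] gap 0.242 q [-26.  35. 109.   1.  36. -40.]
cmd [ 0.4764 -0.1087  0.0749] spat yaw 103.2 pitch nose down -0.45 cmderr deg [ 0.05 -0.04  0.05]
0 lips y [-0.0582  0.0648] 0.0033 end x fwd [0.0486 0.0485] runner y [-0.0374  0.0434] 0.003 [0.0483 0.0487]
0.006 lips y [-0.0561  0.0624] 0.0032 end x fwd [0.0495 0.0494] runner y [-0.0361  0.0419] 0.0029 [0.0491 0.0495]
cover [[ 0.0016 -0.0444 -0.1025]
 [ 0.0018  0.0498 -0.1025]
 [ 0.0013  0.0036 -0.0518]]
boss [[ 0.0002 -0.0211 -0.1001]
 [ 0.0002  0.0271 -0.1001]
 [-0.      0.0033 -0.0743]
 [ 0.0004  0.0029 -0.1224]] 0.0029781398301703486
cover ctr [ 0.3595 -0.0404  0.0744] in tool [ 0.0015 -0.0986 -0.0936] spat x 0.0036 rms 0.00512 497
```

Request:
carry_out(commands=[[[0.15,0,0,0,0,0,10],[0.35,0,0,0,-0.05,0,10],[0.5,0,0,0,-0.1,0,10],[0.6,0,0,0,-0.1,0,10],[0.7,0,0,0,-0.1,0,10]]])

```text
t: 20.95
tcp_pos: [0.4765, -0.1085, 0.0569]
tool_rot: [0.439, 0.554, -0.439, 0.554]
force: [0.1, 0.8, -3.3]
finger_gap: 0.24
```

Request:
carry_out(commands=[[[0.1,0,0,0,0,0,10],[0.2,0,0,0,0,0,10],[0.3,0,0,0,0,0,10],[0.4,0,0,0,0,0,10],[0.45,0,0,0,0,0,10]]])

```text
t: 21.45
tcp_pos: [0.4766, -0.1087, 0.0459]
tool_rot: [0.439, 0.554, -0.439, 0.554]
force: [0.6, 0.1, -1.6]
finger_gap: 0.242
```

```bash
python3 - <<'E'
from pl import *
from station import manip
apply([.7,0,0,0,-.1,0]);apply([.45,0,0,0,0,0]);s=stat()
d=manip.snapshot('wrist');pickle.dump(d,open('w19.pkl','wb'));crop(d,'pics/w19.png',170,0,450,210,2.8)
E
```

```text
t 21.45 tcp [ 0.4766 -0.1087  0.0459] F [ 0.6   0.06 -1.64] T [-0.08 -0.03 -0.06] gap 0.242 q [-26.  38. 110.   0.  32. -39.]
cmd [ 0.4764 -0.1086  0.0461] spat yaw 103.2 pitch nose down 0.01 cmderr deg [ 0.05  0.   -0.  ]
```

View pics/w19.png

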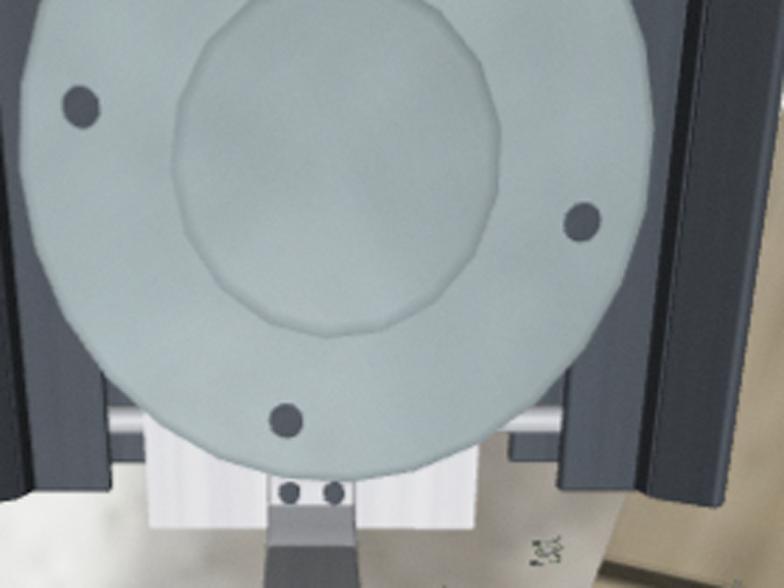

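Request:
carry_out(commands=[[[0.1,0,0,0,0,0,10],[0.2,0,0,0,0,0,10],[0.28,0,0,0,0,0,10],[0.28,0,0,0,0,0,10],[0.28,0,0,0,0,0,10]]])

```text
t: 22.0
tcp_pos: [0.4766, -0.1086, 0.039]
tool_rot: [0.439, 0.554, -0.439, 0.554]
force: [-0.2, 0.2, -1.8]
finger_gap: 0.247
```

Request:
carry_out(commands=[[[0,0,0.1,0,0,0,10],[0,0,0.3,0,0,0,10],[0,0,0.5,0,0,0,10],[0,0,0.7,0,0,0,10],[0,0,0.8,0,0,0,10]]])

```text
t: 22.5
tcp_pos: [0.4816, -0.129, 0.0391]
tool_rot: [0.439, 0.554, -0.439, 0.554]
force: [0.7, 0.8, -2.1]
finger_gap: 0.244
```

```bash
python3 - <<'E'
from pl import *
from station import manip
apply([.28,0,0,0,0,0]);apply([0,0,.8,0,0,0]);s=stat()
d=manip.snapshot('wrist');pickle.dump(d,open('w20.pkl','wb'));crop(d,'pics/w20.png',170,0,450,210,2.8)
E
```

```text
t 22.5 tcp [ 0.4816 -0.129   0.0391] F [ 0.67  0.78 -2.1 ] T [-0.04  0.01 -0.  ] gap 0.244 q [-28.  39. 108.   0.  32. -41.]
cmd [ 0.481  -0.1281  0.0391] spat yaw 103.17 pitch nose down 0.05 cmderr deg [ 0.08 -0.04  0.04]
```

View pics/w20.png

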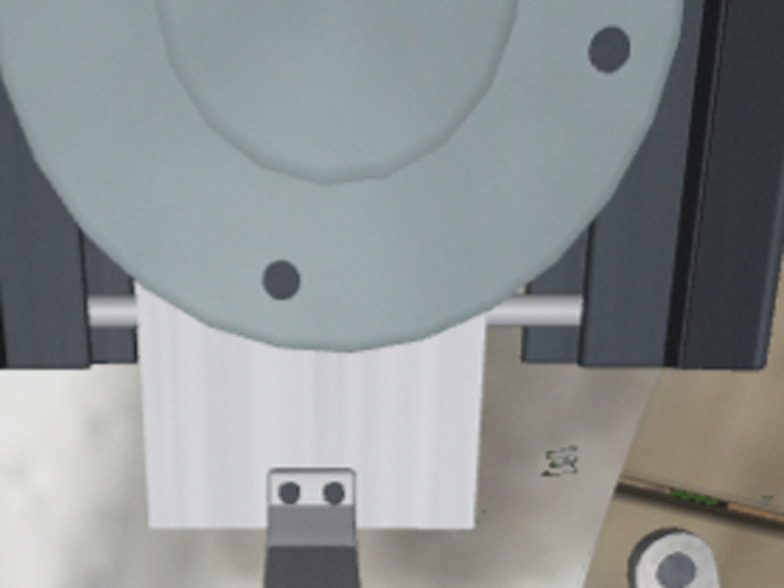

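Request:
carry_out(commands=[[[0,0,0.3,0,0,0,10],[0,0,0.6,0,0,0,10],[0,0,0.9,0,0,0,10],[0,0,1.2,0,0,0,10],[0,0,1.5,0,0,0,10]]])

```text
t: 23.05
tcp_pos: [0.4899, -0.1655, 0.0391]
tool_rot: [0.439, 0.554, -0.439, 0.554]
force: [0.5, 0.2, -1.1]
finger_gap: 0.242
```

Request:
carry_out(commands=[[[0,0,0.4,0,0,0,10],[0,0,0.8,0,0,0,10],[0,0,1.2,0,0,0,10],[0,0,1.6,0,0,0,10],[0,0,1.8,0,0,0,10]]])

```text
t: 23.55
tcp_pos: [0.5006, -0.2099, 0.0391]
tool_rot: [0.439, 0.553, -0.439, 0.555]
force: [0.0, 0.7, -1.9]
finger_gap: 0.24
```

```bash
python3 - <<'E'
from pl import *
from station import manip
apply([0,0,1.5,0,0,0]);apply([0,0,1.8,0,0,0]);s=stat()
d=manip.snapshot('wrist');pickle.dump(d,open('w21.pkl','wb'));crop(d,'pics/w21.png',0,0,560,420,1)
d=manip.snapshot('scene');pickle.dump(d,open('s21.pkl','wb'));crop(d,'pics/s21.png',200,130,400,300,4)
E
```

```text
t 23.55 tcp [ 0.5006 -0.2099  0.0391] F [ 0.05  0.72 -1.86] T [-0.12  0.02 -0.02] gap 0.24 q [-35.  41. 102.   0.  37. -48.]
cmd [ 0.4999 -0.2084  0.0392] spat yaw 103.16 pitch nose down 0.07 cmderr deg [ 0.09 -0.06  0.05]
```

View pics/w21.png

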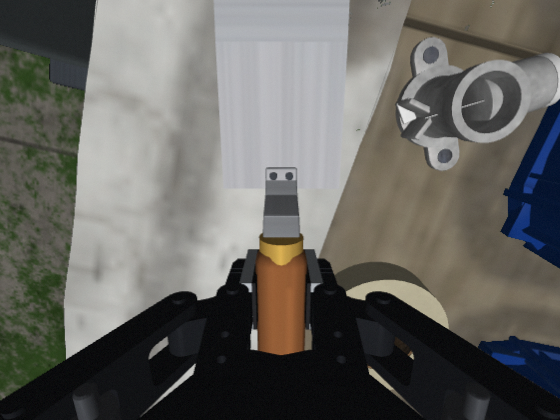

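View pics/s21.png

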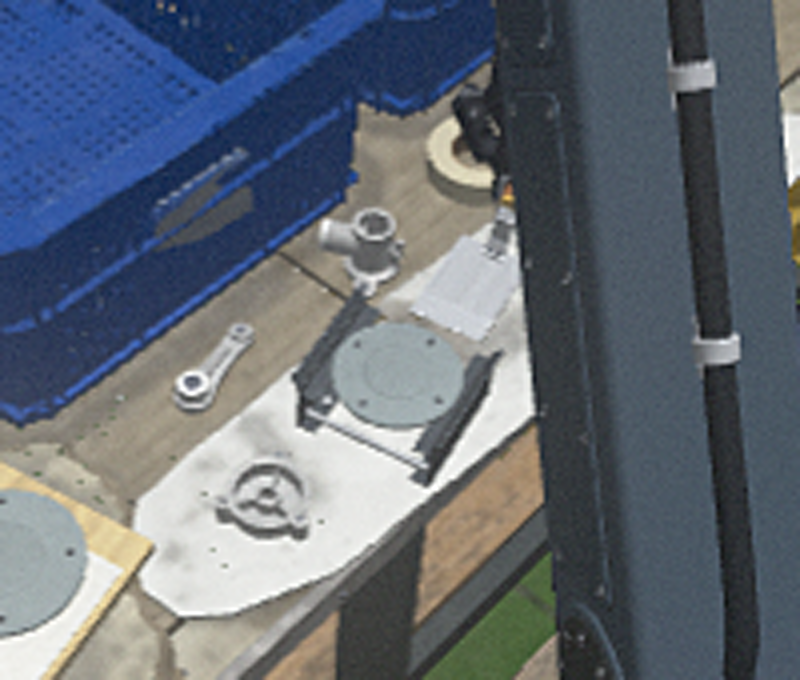

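```bash
python3 - <<'E'
from pl import *
c0=open('cmd.json').read()
apply([-2.6,0,.3,0,0,0])
s,r=plan([.456,-.350,.10],toolR(79,0));apply([*s.round(2),*r.round(2)])
plan([.456,-.350,.017],toolR(79,0))
open('cmd.json','w').write(c0)
E
```

```text
row [0.166, -3.004, 4.813] [4.849, 0.002, -0.005]
row [3.316, -0.004, 0.004] [-0.001, 0.001, -0.005]
```

Request:
carry_out(commands=[[[-0.5,0,0.1,0,0,0,10],[-1.2,0,0.2,0,0,0,10],[-1.9,0,0.3,0,0,0,10],[-2.4,0,0.3,0,0,0,10],[-2.6,0,0.3,0,0,0,10]]])

```text
t: 24.15
tcp_pos: [0.5022, -0.2158, 0.1059]
tool_rot: [0.439, 0.553, -0.439, 0.555]
force: [-0.1, -0.9, -2.0]
finger_gap: 0.246
```

Request:
carry_out(commands=[[[0,-0.6,1.0,1.0,0,0,10],[0.1,-1.2,2.0,2.0,0,0,10],[0.1,-1.9,3.0,3.0,0,0,10],[0.16,-2.5,4.0,4.0,0,0,10],[0.16,-3.0,4.8,4.85,0,0,10]]])

```text
t: 24.65
tcp_pos: [0.4552, -0.3506, 0.0997]
tool_rot: [0.547, 0.449, -0.547, 0.448]
force: [0.6, -0.1, -1.3]
finger_gap: 0.241
```

Request:
carry_out(commands=[[[0.3,0,0,0,0,0,10],[1.0,0,0,0,0,0,10],[1.8,0,0,0,0,0,10],[2.5,0,0,0,0,0,10],[2.8,0,0,0,0,0,10]]])

```text
t: 25.15
tcp_pos: [0.4551, -0.3473, 0.028]
tool_rot: [0.546, 0.452, -0.545, 0.448]
force: [-0.5, -0.1, -1.7]
finger_gap: 0.242
```

```bash
python3 - <<'E'
from pl import *
from station import manip
apply([-2.6,0,.3,0,0,0]);apply([.16,-3,4.8,4.85,0,0]);apply([2.8,0,0,0,0,0]);s=stat()
d=manip.snapshot('wrist');pickle.dump(d,open('w22.pkl','wb'));crop(d,'pics/w22.png',0,0,560,420,1)
E
```

```text
t 25.15 tcp [ 0.4551 -0.3473  0.028 ] F [-0.46 -0.08 -1.75] T [-0.09 -0.03  0.08] gap 0.242 q [-49.  43.  97.   0.  39. -38.]
cmd [ 0.4561 -0.3497  0.0302] spat yaw 79.03 pitch nose down -0.18 cmderr deg [-0.04  0.19 -0.22]
```

View pics/w22.png

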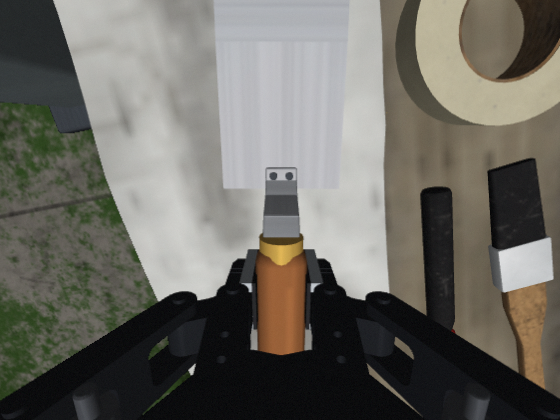

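Request:
carry_out(commands=[[[0.1,0,0,0,0,0,10],[0.3,0,0,0,0,0,10],[0.45,0,0,0,0,0,10],[0.55,0,0,0,0,0,10],[0.6,0,0,0,0,0,10]]])

```text
t: 25.7
tcp_pos: [0.4562, -0.3498, 0.0151]
tool_rot: [0.546, 0.449, -0.546, 0.45]
force: [-1.3, -1.2, 2.1]
finger_gap: 0.247
```

Request:
carry_out(commands=[[[0.02,0,0,0,0,0,10],[0.03,0,0,0,0,0,10],[0.03,0,0,0,0,0,10],[0.03,0,0,0,0,0,10],[0.03,0,0,0,0,0,10]]])

```text
t: 26.2
tcp_pos: [0.4561, -0.3499, 0.0149]
tool_rot: [0.546, 0.449, -0.546, 0.45]
force: [-0.5, -1.3, 6.3]
finger_gap: 0.242
```

```bash
python3 - <<'E'
from pl import *
apply([.6,0,0,0,0,0]);apply([.03,0,0,0,0,0]);s=stat()
E
```

```text
t 26.2 tcp [ 0.4561 -0.3499  0.0149] F [-0.49 -1.34  6.26] T [0.19 0.24 0.02] gap 0.242 q [-49.  45.  97.   0.  38. -38.]
cmd [ 0.4561 -0.3497  0.0144] spat yaw 78.95 pitch nose down 0.03 cmderr deg [ 0.04 -0.02  0.02]
```

Contact with the slab, and the blade is level. Next I release and rise.

Request:
carry_out(commands=[[[0,0,0,0,0,0,30],[0,0,0,0,0,0,45],[0,0,0,0,0,0,48],[0,0,0,0,0,0,48],[0,0,0,0,0,0,48]]])

```text
t: 26.7
tcp_pos: [0.4561, -0.3497, 0.0141]
tool_rot: [0.546, 0.449, -0.546, 0.45]
force: [0.5, 0.8, 0.7]
finger_gap: 0.565
```

Request:
carry_out(commands=[[[-0.4,0,0,0,0,0,48],[-1.5,0,0,0,0,0,48],[-3.0,0,0,0,0,0,48],[-4.5,0,0,0,0,0,48],[-6.0,0,0,0,0,0,48]]])

```text
t: 27.2
tcp_pos: [0.4559, -0.3495, 0.1664]
tool_rot: [0.546, 0.449, -0.546, 0.45]
force: [1.1, -1.4, -0.7]
finger_gap: 0.561
```

Request:
carry_out(commands=[[[-1.0,0,1.5,0,0,0,48],[-1.5,0,3.0,0,0,0,48],[-2.0,0,4.0,0,0,0,48],[-2.0,0,4.0,0,0,0,48],[-2.0,0,4.0,0,0,0,48]]])

```text
t: 27.7
tcp_pos: [0.4364, -0.4476, 0.2147]
tool_rot: [0.546, 0.449, -0.546, 0.449]
force: [-0.0, 0.8, 0.4]
finger_gap: 0.565
```

```bash
python3 - <<'E'
from pl import *
from station import manip
apply([-6,0,0,0,0,0]);apply([-2,0,4,0,0,0]);s=stat()
for n in('wrist','top','scene'):
    d=manip.snapshot(n);pickle.dump(d,open(n+'23.pkl','wb'));crop(d,f'pics/{n}23.png',0,0,560,420,1.4)
    if n=='scene':crop(d,'pics/s23c.png',80,130,400,390,2.4)
    if n=='top':crop(d,'pics/t23c.png',95,150,455,260,2.2)
E
```

```text
t 27.7 tcp [ 0.4364 -0.4476  0.2147] F [-0.03  0.81  0.36] T [ 0.04  0.02 -0.  ] gap 0.565 q [-56.  31.  83.   0.  66. -45.]
cmd [ 0.4369 -0.4478  0.2144] spat yaw 78.88 pitch nose down -0.03 cmderr deg [0.11 0.03 0.01]
```

View pics/wrist23.png

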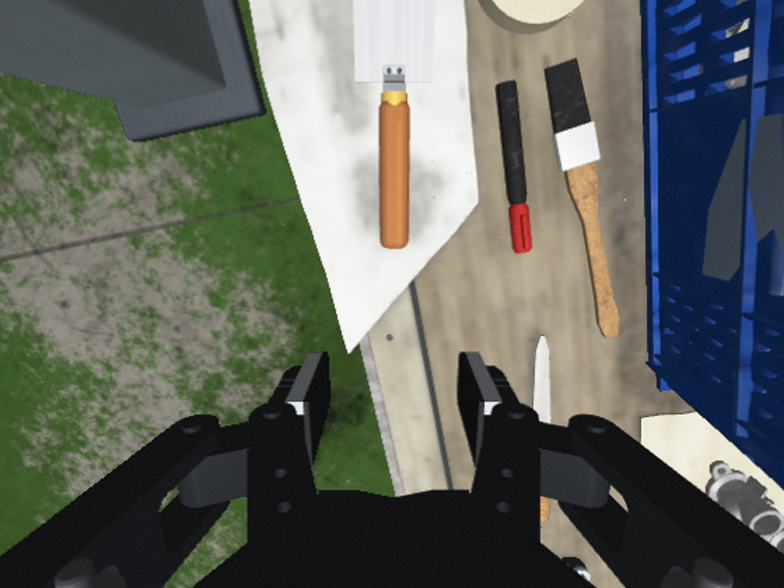

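View pics/t23c.png

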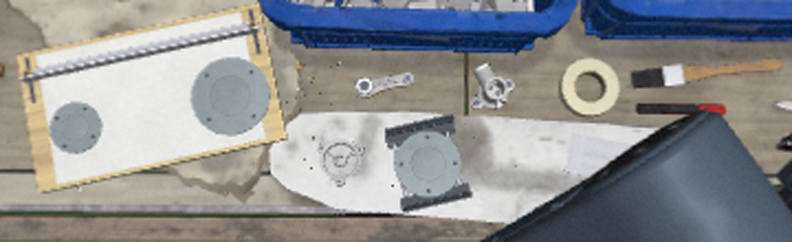

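View pics/s23c.png

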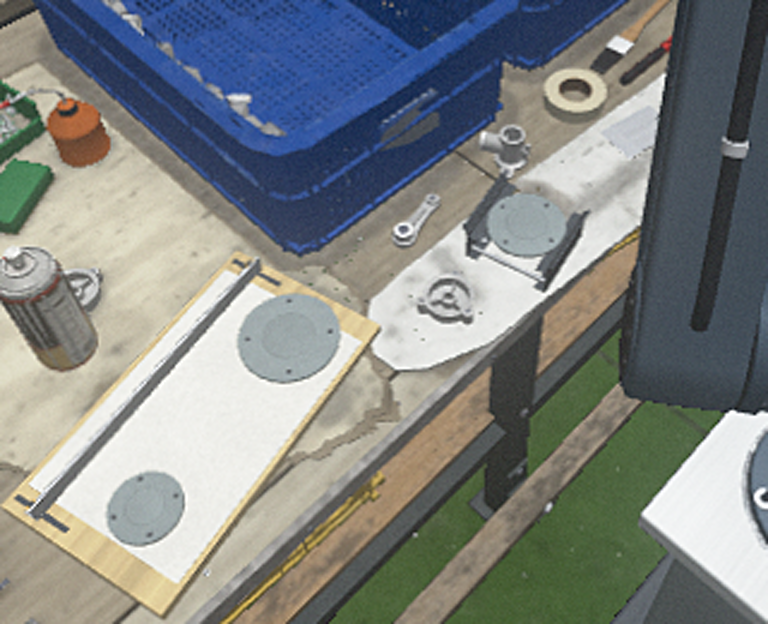

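```bash
python3 - <<'E'
from pl import *
d=pickle.load(open('top23.pkl','rb'));im=d['image'].astype(int);r,g,b=im[...,0],im[...,1],im[...,2]
m=((b-r>6)&(r<190)&(r>105)).astype(np.uint8)
for nm,(x0,y0,x1,y1) in {'rackcover':(262,195,318,250),'large':(175,165,225,215),'small':(110,190,150,225)}.items():
    k=np.zeros_like(m);k[y0:y1,x0:x1]=m[y0:y1,x0:x1];k=cv2.morphologyEx(k,cv2.MORPH_OPEN,np.ones((3,3)))
    c=max(cv2.findContours(k,cv2.RETR_EXTERNAL,cv2.CHAIN_APPROX_NONE)[0],key=cv2.contourArea)
    (u,v),ax,_=cv2.fitEllipse(c);z=.051 if nm=='rackcover' else .0215
    P=onz(d,[(u,v)],z)[0];print(nm,(round(u,1),round(v,1)),ax,P.round(4))
    if nm=='rackcover':
        U=np.radians(103.3);q=P[:2]-[.4569,-.0113];print('in rack x,y',q@[np.cos(U),np.sin(U)],q@[-np.sin(U),np.cos(U)])
stat()
E
```

```text
rackcover (289.3, 224.3) (29.019689559936523, 30.124069213867188) [ 0.4564 -0.0103  0.051 ]
in rack x,y 0.0011147256409995718 0.00025711075602654395
large (199.2, 193.3) (33.745452880859375, 34.2848014831543) [0.5581 0.2802 0.0215]
small (128.9, 207.6) (20.98480224609375, 21.83131217956543) [0.5096 0.5059 0.0215]
t 27.85 tcp [ 0.4367 -0.4458  0.2135] F [-0.    0.57  0.77] T [-0.03 -0.01  0.  ] gap 0.563 q [-56.  31.  83.   0.  66. -45.]
cmd [ 0.4369 -0.4478  0.2144] spat yaw 79.01 pitch nose down -0.13 cmderr deg [-0.02  0.13 -0.11]
```

The cover is centred to within about 1 mm, and the other covers haven't moved. Handing in.

```bash
python3 - <<'E'
from station import manip
print(manip.sign_off())
E
```

```text
the job is handed in; nothing more can be done
None
```

I put the 96 mm cover on the drying rack, laid the spatula back on the slab and handed the job in at about 28 s of the 72 s. The sign-off reports no verdict.

- **Loading the blade:** I gripped the spatula by its handle and slid the blade's edge along the board, pushing the cover gently to the fence. The blade then went under until the neck met the cover. The highest force I read was about 8 N, against the 30 N limit. I only read forces at the end of each half-second step, so a brief peak could have gone unseen.
- **Carrying and placing:** I lifted the cover about 110 mm with its centre roughly 9 mm ahead of the blade's origin. Then I lowered it onto the runners, sank the blade between them and drew it out.
- **Cover:** in the last top picture it sits about 1 mm from the rack's middle along the runners and about 0.3 mm across, and it looks flat between the lips.
- **Other covers:** the small and large covers measured within 0.5 mm of where they started.
- **Bystanders:** they look undisturbed in the pictures, but I did not measure each one.
- **Spatula:** it lies flat, blade on the slab, near where it started and clear of the rack. I judged this from the wrist picture, because the arm hid it from the other two cameras.
- **A disagreement:** touching down on the board put the slab, and so the rack's base, about 6 mm above the bench. I had assumed 0 to 4 mm. The rack's 78 mm runner gap measured right at that height, so I used 6 mm when setting the cover down.

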